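# Invert two sample cups onto their drying pegs and close the retaining bar

## Robot

A 7-joint arm with a two-finger parallel gripper is mounted at the origin on a cart in front of the work surface, level with it; the furniture and walls round the work are solid. World frame = base frame: x ahead of the robot, y to its left, z up, the work surface at z = 0. Lengths are in m, angles in rad, forces in N, time in s.
With the tool pointing down it reaches from about 0.425 to 1.025 m from the base axis. Payload 9.4 kg.
Tool frame: the origin (TCP) lies at the very end of the fingers, on their centre line; the grasp point (between the pads) lies 19 mm behind it (grip_point_offset is the distance from the TCP to the grasp point, in m); z points along the fingers, y is the line along which they close (so a half turn about z gives the same grasp; the last joint's range is limited). The gripper opens to 85 mm and grips with 20 to 120 N. Pads are 22 mm wide; open, the fingers measure 114 mm over their backs; the gripper's body (76 mm by 85 mm) begins 54 mm behind the grasp point. The pads swing forward as they close: fully open they stand 13 mm farther back than shut.
Start: joints at [-0.077, 0.599, -0.003, 1.599, 0.002, 0.943, -0.08], TCP at [0.725, -0, 0.231] pointing down, gripper open.
Joint ranges: [-2.57, 2.57], [-0.35, 1.97], [-1.29, 1.29], [0.11, 2.56], [-1.05, 4.19], [0.11, 1.86], [-2.63, 2.63]. Speed limits (rad/s): [2.22, 2.22, 3.01, 3.01, 3.14, 3.14, 3.14].

## Interface

Orientations are given as a unit quaternion [x, y, z, w].
In Python, from plant import observe, snapshot, hand_in, grip_point_offset gives the robot as it stands.
- The arm moves only by the tool apply_moves, never from a script. Its argument "series" is one flat list of numbers, 5 for each row, row after row: the closure, from -1 (fully open) to 1 (shut), then the shift along the world's x, y, z each as a share of 0.05 m, from -1 to 1, then the turn about the world's z as a share of 0.08 rad, from -1 to 1. In form: [claw, dx, dy, dz, spin, claw, dx, dy, dz, spin, ...]. A call has 1 to 10 rows; each row shifts and turns the commanded pose from where the row before left it; what a row does not reach is not made up. A row lasts 1/8 s, in which the tool goes at most 62.5 mm and 10.7 degrees, less where a joint would pass 70% of its speed; a pose out of reach is approached as far as the arm can. A call with a number of a shift or a turn outside -1 to 1 is refused whole. A call with a gripper value outside its range is refused whole. The fingers move at their own pace and stop on an object; "grip_force" is the grip in N (left out, the last holds). Time passes only in rows, so rows that do not move let the fingers close. It gives the time, the measured TCP pose, the force, the opening and the grip force at its end, in the units of the state.
- observe(): the state, without advancing time (a new reading comes with each control period).
- snapshot(name): name is "scene" or "side" or "wrist"; returns a dict with "image" (384x512x3 uint8, red, green, blue), "K" (3x3 intrinsics, pixels), "extrinsics" (4x4, takes a point from camera to world coordinates). Camera axes: x right, y down, z forward; pixel columns grow to the right and rows downward; lengths in m; the calibration is good to about 2 mm. A picture is of the moment at which its call begins. There is no depth.
- hand_in(): hands the job in; it is judged then, once.
The state is a dict: "clock": time; "q": joint angles; "joint_velocities": joint speeds; "joint_efforts": joint torques, N m; "tool_pos": TCP position; "tool_rot": TCP orientation; "wrist_force": force on the tool from outside, world axes, zero at the start; "torque": the same for the moment, N m; "opening": finger opening in m; "grip_force": force on a finger pad.
Only numpy, scipy, OpenCV 4.12 (cv2) and the standard library are available. Lean on these libraries where they do the work, as an engineer would, in place of code of your own. Each camera call takes 0.05 s, during which the arm holds its last target. There are 200 camera calls.

## Task

Take the two washed aluminium sample cups out of the drain cradle and put each one upside down on the drying peg that suits its bore, the wide cup on the thick peg and the slim cup on the thin peg, lowered (not dropped) until its rim stands flat on the peg's foot. Then swing the rack's retaining bar across above both cups until it is against its stop, and let go. Do not shift or knock over the wash bottle, the vial or the timer.

Things in the scene. Friction and masses are not known exactly. Their poses are not given: they have to be found in the camera images.
- slim_cup: slim aluminium cup, open at one end: outside 38 mm diameter (rim bead 2 mm more), bore 33, 85 mm long, floor 4 mm, about 70 g. Origin: centre of the outside of its closed base; +z along its axis to the mouth. It starts lying in either cradle seat, z pointing along the cradle's +x and 25 degrees down. Between 18 and 62 mm from its base both sides are clear of the ribs
- wide_cup: wide aluminium cup, open at one end: outside 54 mm diameter (rim bead 2 mm more), bore 49, 85 mm long, floor 4 mm, about 70 g. Origin: centre of the outside of its closed base; +z along its axis to the mouth. It starts lying in either cradle seat, z pointing along the cradle's +x and 25 degrees down. Between 18 and 62 mm from its base both sides are clear of the ribs
- slim_peg: slim white drying peg, upright, 20 mm diameter, tapering over its last 17 mm to 6 mm, top 69 mm above its underside; round foot 68 mm diameter, 4 mm thick, on which the cup's rim rests. Origin: centre of the foot's underside, 12 mm above the worktop; z up. Fixed; stands at one of the rack's two places (either one)
- wide_peg: thick white drying peg, upright, 36 mm diameter, tapering over its last 17 mm to 22 mm, top 69 mm above its underside; round foot 68 mm diameter, 4 mm thick, on which the cup's rim rests. Origin: centre of the foot's underside, 12 mm above the worktop; z up. Fixed; stands at one of the rack's two places (either one)
- cradle: white drain cradle, fixed: base plate 115 x 165 x 8 mm; two seats at y = +47.5 and -47.5 mm on its axes, each of two 6 mm thick V ribs (about 10 and 69 mm from the lying cup's base) sloping down to +x by 25 degrees; nothing over 75 mm high. Origin: underside centre; x is the way the cups' mouths point, roughly away from the robot, z up
- rack: grey drying rack, fixed: base plate 100 x 242 x 12 mm, from y = -153 to +89 mm on its axes. Origin: at its underside midway between the two peg places, which lie at y = +47.5 and -47.5 mm. A 14 mm steel post at x = 0, y = -132.5 mm carries the retaining bar. x points roughly away from the robot, z up
- bar (a joint): retaining bar's hinge on the post's vertical axis: 0 = closed against its stop, bar along the rack's +y above both pegs; grows (clockwise from above) as it swings out to the rack's +x, limit 1.7 rad. Light friction, stays put. Flat steel, 205 mm long from the pivot, 22 wide, 109 to 116 mm above the worktop; a seated cup's base comes to 101 mm
- bar_knob (a point): on the axis of the bar's upright black knob (20 mm diameter, 40 mm high, from 116 to 156 mm above the worktop), 142 mm above the worktop; the knob stands 115 mm from the pivot; axes turn with the bar, +y along the bar away from the pivot
- bar_pivot (a point): point on the pivot axis of the bar, at the bar's top face, 116 mm above the worktop
- wash_bottle: bystander: white wash bottle standing upright, body 67 mm diameter, 192 mm high, spout to +y reaching 40 mm from the origin; origin: underside centre, z up
- vial: bystander: screw-cap sample vial standing upright, 32 mm diameter, 72 mm high; origin: underside centre, z up
- timer: bystander: white lab timer lying flat, 70 x 64 x 18 mm; origin: underside centre, z up
There are look-alikes about, which are no part of the job. Leave any blue or orange look-alike of the slim_cup alone.

How it is judged:
On the way:
1. both cups stand upside down on their own pegs, rims on the feet (horizontal distance between slim_cup and slim_peg below 0.009 m and angle between each of slim_cup, wide_cup's own z axis and vertical above 3.05 rad and z of slim_cup in the frame of slim_peg between 0.085 and 0.093 m and horizontal distance between wide_cup and wide_peg below 0.009 m and z of wide_cup in the frame of wide_peg between 0.085 and 0.093 m), for 0.2 s.
At the end, for the whole second after the job is handed in: each cup is upside down on the peg of its size (axis within 9 mm of the peg's, within 5 degrees of upright, rim within 4 mm of standing on the foot) and at rest, and the retaining bar is closed above them (within 0.1 rad of its stop) (all of step 1 and linear speed of each of slim_cup, wide_cup below 0.02 m/s and value of joint bar below 0.1 rad and velocity of joint bar below 0.05 rad/s); the robot touches nothing.
It fails at once if the slim cup is dropped or thrown down onto its peg (faster than 0.8 m/s there) (horizontal distance between slim_cup and slim_peg below 0.03 m and z of slim_cup in the frame of slim_peg below 0.16 m and linear speed of slim_cup above 0.8 m/s).
It fails at once if the wide cup is dropped or thrown down onto its peg (faster than 0.8 m/s there) (horizontal distance between wide_cup and wide_peg below 0.03 m and z of wide_cup in the frame of wide_peg below 0.16 m and linear speed of wide_cup above 0.8 m/s).
It fails at once if the wash bottle is pushed more than 3 cm or knocked over (distance of wash_bottle from where it was at the start of the episode above 0.03 m or angle between wash_bottle's own z axis and vertical above 0.5 rad).
It fails at once if the vial is pushed more than 3 cm or knocked over (distance of vial from where it was at the start of the episode above 0.03 m or angle between vial's own z axis and vertical above 0.5 rad).
It fails at once if the timer is pushed more than 3 cm or knocked over (distance of timer from where it was at the start of the episode above 0.03 m or angle between timer's own z axis and vertical above 0.5 rad).
It also fails if it takes over 72 s, if anything falls off the work surface, if the arm or the gripper's body presses on something with over 40 N, if the wrist force passes 120 N, or if a joint passes its speed limit or range.

## Working session

There is one attempt and no reset: what is moved stays moved. The work goes in short steps, Python scripts to look and compute and a tool call to move; the robot and the scene stay as the last step left them, time stands still between calls to the robot, and variables do not carry over. Pictures are saved under pics/ and viewed, at most 10 in all, crops included, and the job is handed in when it is done.

Besides the shell and the picture viewer there is one more tool, called after ">>>" by a JSON object that holds its "name" and its "arguments", one argument or row to a line. apply_moves: Moves the arm, as the interface text tells. Its arguments: {"type":"object","properties":{"series":{"type":"array","items":{"type":"number"}},"grip_force":{"type":"number"}},"required":["series"]}

```bash
mkdir -p pics; ls
cat > h.py <<'E'
import numpy as np,cv2
from plant import observe,snapshot,hand_in,grip_point_offset
def snap(n,f=None):
    s=snapshot(n); np.savez('pics/'+(f or n)+'.npz',**s); cv2.imwrite('pics/'+(f or n)+'.png',s['image'][...,::-1]); return s
def load(f): return np.load('pics/'+f+'.npz')
def onplane(s,u,v,z):
    E=s['extrinsics'];d=E[:3,:3]@np.linalg.inv(s['K'])@[u,v,1];c=E[:3,3]
    return c+d*(z-c[2])/d[2]
def proj(s,p):
    E=s['extrinsics'];c=(np.asarray(p,float)-E[:3,3])@E[:3,:3];q=c@s['K'].T
    return q[...,:2]/q[...,2:]
def tri(obs):
    A=[];b=[]
    for s,u,v in obs:
        E=s['extrinsics'];d=E[:3,:3]@np.linalg.inv(s['K'])@[u,v,1];d/=np.linalg.norm(d)
        P=np.eye(3)-np.outer(d,d);A.append(P);b.append(P@E[:3,3])
    x=np.linalg.lstsq(np.vstack(A),np.hstack(b),rcond=None)[0]; return x
E
python3 - <<'E'
from h import *
for n in ['scene','side','wrist']:
    s=snap(n); print(n,s['extrinsics'].round(3).tolist(),s['K'].round(0).tolist())
o=observe();print({k:np.round(v,3).tolist() for k,v in o.items()},grip_point_offset)
a,b=[cv2.imread(f'pics/{n}.png') for n in('scene','side')]
E
```

```text
pics
scene [[-0.676, -0.28, 0.682, -0.113], [-0.737, 0.287, -0.612, 0.66], [-0.025, -0.916, -0.4, 0.529], [0.0, 0.0, 0.0, 1.0]] [[374.0, 0.0, 261.0], [0.0, 374.0, 187.0], [0.0, 0.0, 1.0]]
side [[-0.962, -0.169, 0.213, 0.351], [-0.272, 0.623, -0.733, 0.726], [-0.009, -0.763, -0.646, 0.699], [0.0, 0.0, 0.0, 1.0]] [[368.0, 0.0, 258.0], [0.0, 368.0, 194.0], [0.0, 0.0, 1.0]]
wrist [[1.0, 0.0, -0.003, 0.726], [-0.001, -0.953, -0.302, 0.077], [-0.003, 0.302, -0.953, 0.373], [0.0, 0.0, 0.0, 1.0]] [[267.0, 0.0, 255.0], [0.0, 267.0, 194.0], [0.0, 0.0, 1.0]]
{'clock': 0.15, 'q': [-0.077, 0.6, -0.003, 1.6, 0.002, 0.943, -0.08], 'joint_velocities': [-0.001, -0.001, 0.001, -0.002, -0.0, -0.0, -0.0], 'joint_efforts': [0.002, -77.699, 1.567, -25.824, 0.013, 0.007, -0.0], 'tool_pos': [0.725, 0.0, 0.231], 'tool_rot': [0.707, 0.707, -0.0, -0.0], 'wrist_force': [-0.445, -0.039, 0.187], 'torque': [-0.013, -0.028, 0.009], 'grip_force': 0.0, 'opening': 0.085} 0.0187
```

View pics/scene.png

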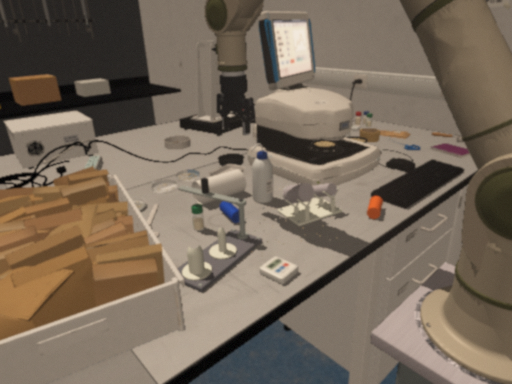

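View pics/side.png

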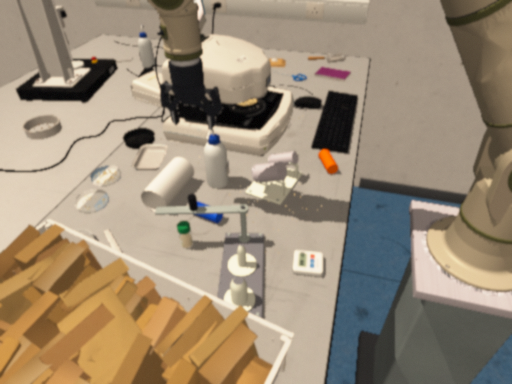

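Run:
```python
from h import *
a=cv2.imread('pics/side.png')[125:320,140:335]
cv2.imwrite('pics/sc.png',cv2.resize(a,None,fx=3,fy=3,interpolation=cv2.INTER_CUBIC))
b=cv2.imread('pics/scene.png')[140:290,170:390]
cv2.imwrite('pics/scn.png',cv2.resize(b,None,fx=3.6,fy=3.6,interpolation=cv2.INTER_CUBIC))
```

```text
(no output)
```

View pics/sc.png

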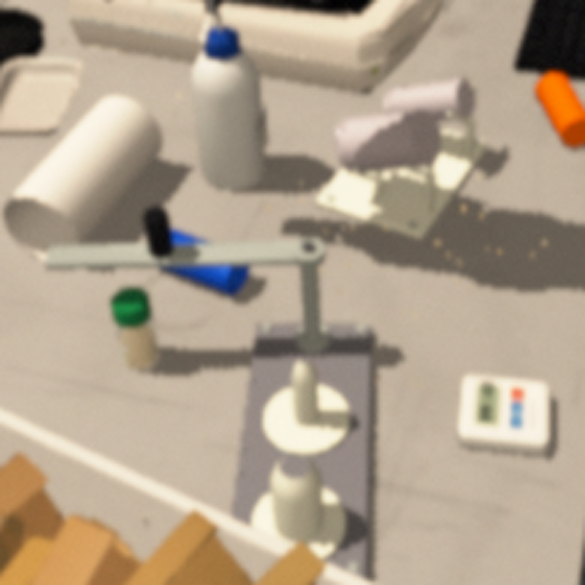

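View pics/scn.png

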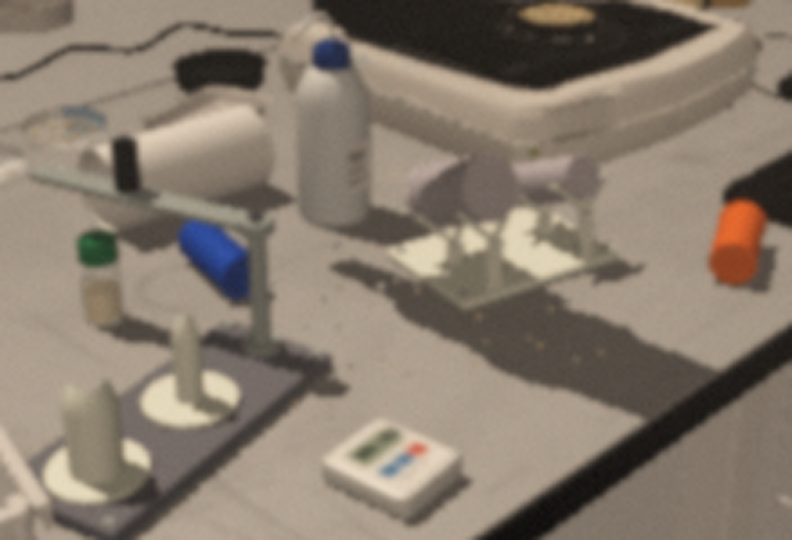

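Run:
```python
from h import *
S=load('side');C=load('scene')
f=lambda x,y:(140+x/3,125+y/3); g=lambda x,y:(170+x/3.6,140+y/3.6)
pts={'slimfoot':((306,418),(191,399),.016),'widefoot':((298,520),(97,473),.016),'pivot':((309,248),(260,220),.116),'knob':((157,230),(125,165),.136),
'cr+x-?':((317,197),(388,250),.008),'cr+x+y':((418,235),(463,303),.008),'cr-x+y':((487,152),(618,258),.008),
'rack corner':((373,335),(308,372),.012),'timer':((505,412),(392,465),.018),'vialcap':((131,300),(98,245),.07),'bottlecap':((222,42),(330,52),.19),'slimtop':((303,365),(184,322),.081),'widetop':((292,462),(92,392),.081),
'slimbase':((467,97),(590,180),.08),'widerimtop':((340,130),None,.07)}
for k,(a,b,z) in pts.items():
    o=[(S,*f(*a))]; p=[onplane(S,*f(*a),z)]
    if b: o.append((C,*g(*b)));p.append(onplane(C,*g(*b),z)); p.append(tri(o))
    print(k,*[x.round(4).tolist() for x in p])
```

```text
slimfoot [0.5421, 0.2059, 0.016] [0.5383, 0.2084, 0.016] [0.543, 0.2044, 0.0127]
widefoot [0.5196, 0.2956, 0.016] [0.5128, 0.3022, 0.016] [0.5207, 0.2954, 0.0107]
pivot [0.5629, 0.121, 0.116] [0.5597, 0.1228, 0.116] [0.5636, 0.1193, 0.1138]
knob [0.6752, 0.1529, 0.136] [0.6712, 0.1591, 0.136] [0.6751, 0.1549, 0.1352]
cr+x-? [0.6169, -0.0639, 0.008] [0.6125, -0.0565, 0.008] [0.6175, -0.0633, 0.0057]
cr+x+y [0.5087, -0.0353, 0.008] [0.5061, -0.0335, 0.008] [0.5092, -0.0374, 0.0056]
cr-x+y [0.4696, -0.1788, 0.008] [0.4664, -0.1806, 0.008] [0.4703, -0.1853, 0.0041]
rack corner [0.5154, 0.1031, 0.012] [0.5121, 0.124, 0.012] [0.5144, 0.1156, 0.0144]
timer [0.3933, 0.1605, 0.018] [0.3862, 0.1651, 0.018] [0.3938, 0.1564, 0.0109]
vialcap [0.6991, 0.1701, 0.07] [0.6892, 0.1782, 0.07] [0.7016, 0.1686, 0.0644]
bottlecap [0.6889, -0.0357, 0.19] [0.6338, -0.0151, 0.19] [0.7117, -0.0863, 0.1551]
slimtop [0.5411, 0.2086, 0.081] [0.5328, 0.2131, 0.081] [0.543, 0.205, 0.0746]
widetop [0.5216, 0.2941, 0.081] [0.5045, 0.3041, 0.081] [0.5249, 0.2892, 0.068]
slimbase [0.4924, -0.1671, 0.08] [0.4843, -0.1601, 0.08] [0.4939, -0.1743, 0.0735]
widerimtop [0.6015, -0.0952, 0.07]
```

>>> {"name": "apply_moves", "arguments": {
  "series": [-1,-0.2,-0.15,0.05,1,-1,-0.2,-0.15,0.05,1,-1,-0.2,-0.15,0.05,1,-1,-0.2,-0.15,0.05,1,-1,-0.2,-0.15,0.05,1,-1,-0.2,-0.15,0.05,1,-1,-0.2,-0.15,0.05,1,-1,-0.2,-0.15,0.05,1,-1,-0.2,-0.15,0.05,1,-1,-0.2,-0.15,0.05,1],
  "grip_force": 20
}}

```text
clock: 1.4
tool_pos: [0.6245, -0.0753, 0.2561]
tool_rot: [0.375, 0.927, -0.0, -0.0]
wrist_force: [-0.1, -0.6, -0.2]
opening: 0.0855
grip_force: 0.0
```

>>> {"name": "apply_moves", "arguments": {
  "series": [-1,-0.2,-0.15,0,1,-1,-0.2,-0.15,0,1,-1,-0.2,-0.15,0,1,-1,-0.2,-0.15,0,1,-1,-0.2,-0.15,0,1,-1,-0.2,-0.15,0,1,-1,-0.2,-0.2,0,0.7,-1,0,0,0,0]
}}

```text
clock: 2.4
tool_pos: [0.5543, -0.131, 0.2561]
tool_rot: [0.118, 0.993, -0.0, -0.0]
wrist_force: [0.0, -0.5, -0.6]
opening: 0.0852
grip_force: 0.0
```

Run:
```python
from h import *
w=snap('wrist','w1');snap('scene','s1');snap('side','d1');o=observe();print(o['tool_pos'],o['tool_rot'],w['extrinsics'].round(3).tolist())
cv2.imwrite('pics/w1b.png',cv2.resize(cv2.imread('pics/w1.png'),None,fx=1.5,fy=1.5,interpolation=cv2.INTER_CUBIC))
S=load('side');C=load('scene')
f=lambda x,y:(140+x/3,125+y/3); g=lambda x,y:(170+x/3.6,140+y/3.6)
for a,b in [((418,138),(488,187)),((466,97),(585,180))]:print(tri([(S,*f(*a)),(C,*g(*b))]).round(4))
```

```text
[ 0.55544318 -0.12950784  0.25631556] [1.17507043e-01 9.93072016e-01 1.83535385e-04 1.78070107e-04] [[0.236, 0.927, 0.291, 0.481], [0.972, -0.224, -0.071, -0.113], [-0.001, 0.3, -0.954, 0.399], [0.0, 0.0, 0.0, 1.0]]
[ 0.5209 -0.0771  0.089 ]
[ 0.4943 -0.1688  0.076 ]
```

View pics/w1b.png

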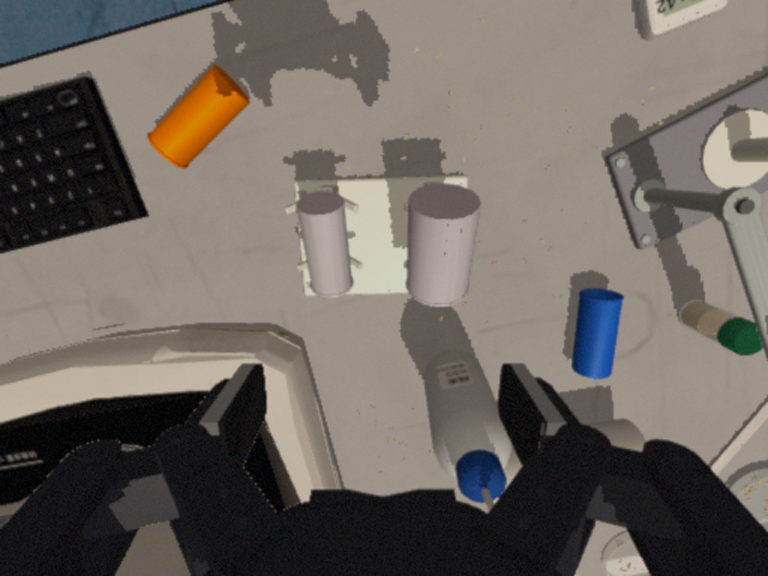

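Run:
```python
from h import *
S=load('side');C=load('scene');W=load('w1')
f=lambda x,y:(140+x/3,125+y/3); g=lambda x,y:(170+x/3.6,140+y/3.6); w=lambda x,y:((x-.25)/1.5,(y-.25)/1.5)
for n,a,b,c in [('wide',(418,138),(488,187),(444,205)),('slim',(466,97),(585,180),(323,205))]:
    p=tri([(S,*f(*a)),(C,*g(*b)),(W,*w(*c))]);print(n,p.round(4),[(proj(X,p)-q).round(1).tolist() for X,q in((S,f(*a)),(C,g(*b)),(W,w(*c)))])
for c in [(297,180),(467,178),(305,295),(467,293)]: print(onplane(W,*w(*c),.008).round(4))
# cup edges from wrist: side lines at axis heights
for n,c,z in [('wbase',(444,205),.08),('wmouth L',(408,292),.045),('wmouth R',(471,292),.045),('sbase',(323,205),.075),('sL',(308,285),.038),('sR',(352,285),.038)]: print(n,onplane(W,*w(*c),z).round(4))
print('bottle',onplane(W,*w(455,358),.0).round(3),'cap',onplane(W,*w(481,475),.18).round(3))
for n,c,z in[('pivot',(745,206),.116)]: print(n,onplane(W,*w(*c),z).round(4))
```

```text
wide [ 0.5198 -0.0749  0.0904] [[0.2, 0.1], [-0.2, -0.1], [-0.2, 0.2]]
slim [ 0.4957 -0.1674  0.0765] [[-0.8, 0.8], [-0.3, -0.7], [-2.0, -2.3]]
[ 0.4747 -0.1944  0.008 ]
[ 0.5106 -0.0386  0.008 ]
[ 0.5856 -0.2203  0.008 ]
[ 0.6226 -0.0584  0.008 ]
wbase [ 0.5209 -0.0733  0.08  ]
wmouth L [ 0.5953 -0.1165  0.045 ]
wmouth R [ 0.609  -0.0598  0.045 ]
sbase [ 0.4989 -0.1661  0.075 ]
sL [ 0.5687 -0.2064  0.038 ]
sR [ 0.5784 -0.1662  0.038 ]
bottle [ 0.697 -0.083 -0.   ] cap [ 0.688 -0.096  0.18 ]
pivot [0.5661 0.1249 0.116 ]
```

>>> {"name": "apply_moves", "arguments": {
  "series": [-1,0,1,0,0,-1,0,1,0,0,-1,0,1,0,0,-1,0,1,0,0,-1,0,1,0,0,-1,0,1,0,0,-1,0,0.6,0,0,-1,0,0,0,0,-1,0,0,0,0]
}}

```text
clock: 3.68
tool_pos: [0.555, 0.1996, 0.256]
tool_rot: [0.117, 0.993, -0.0, -0.0]
wrist_force: [-0.4, -0.6, 0.6]
opening: 0.0854
grip_force: 0.0
```

Run:
```python
from h import *
w=snap('wrist','w2');o=observe();print(o['tool_pos'])
cv2.imwrite('pics/w2b.png',cv2.resize(cv2.imread('pics/w2.png')[60:310,90:440],None,fx=2.25,fy=2.25,interpolation=cv2.INTER_CUBIC))
```

```text
[0.55512728 0.19902564 0.25610156]
```

View pics/w2b.png

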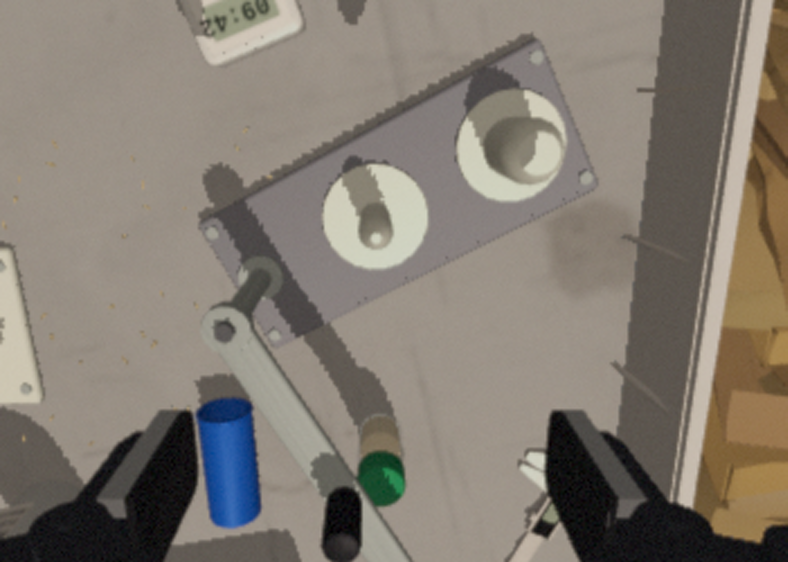

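Run:
```python
from h import *
W=load('w2');w=lambda x,y:(90+(x+.5)/2.25-.5,60+(y+.5)/2.25-.5)
for n,c,z in [('slimfoot',(375,216),.016),('slimtip',(377,238),.081),('widefoot',(511,145),.016),('widetip',(547,152),.081),('pivot',(224,329),.116),('L',(198,216),.012),('T',(537,36),.012),('R',(598,183),.012),('B',(275,347),.012),('wall top edge',(745,145),.12),('wallbottom',(660,145),0),('wall top far',(690,500),.12),('timer',(250,20),.018),('bar',(330,470),.116)]: print(n,onplane(W,*w(*c),z).round(4))
S=load('side')
for z in (.05,.1,.15):print('wall side',onplane(S,222,298,z).round(3),onplane(S,292,340,z).round(3))
```

```text
slimfoot [0.5431 0.2048 0.016 ]
slimtip [0.5443 0.2052 0.081 ]
widefoot [0.5199 0.2966 0.016 ]
widetip [0.5211 0.3005 0.081 ]
pivot [0.5645 0.1215 0.116 ]
L [0.517  0.0935 0.012 ]
T [0.4621 0.3227 0.012 ]
R [0.5564 0.3472 0.012 ]
B [0.616  0.1164 0.012 ]
wall top edge [0.534  0.3772 0.12  ]
wallbottom [0.5439 0.3929 0.    ]
wall top far [0.7165 0.3385 0.12  ]
timer [0.4151 0.1609 0.018 ]
bar [0.6553 0.1525 0.116 ]
wall side [0.546 0.326 0.05 ] [0.389 0.376 0.05 ]
wall side [0.531 0.357 0.1  ] [0.386 0.403 0.1  ]
wall side [0.516 0.387 0.15 ] [0.383 0.43  0.15 ]
```

>>> {"name": "apply_moves", "arguments": {
  "series": [-1,-0.3,-0.9,0,0,-1,0,-1,0,0,-1,0,-1,0,0,-1,0,-1,0,0,-1,0,-1,0,0,-1,0,-0.67,-0.5,0,-1,0,0,-1,0,-1,0,0,-1,0,-1,0,0,-0.5,0,-1,0,0,0,0]
}}

```text
clock: 4.97
tool_pos: [0.5386, -0.0795, 0.1048]
tool_rot: [0.118, 0.993, -0.0, -0.002]
wrist_force: [-0.5, 1.2, 0.2]
opening: 0.0854
grip_force: 0.0
```

Run:
```python
from h import *
w=snap('wrist','w3');d=snap('side','d3');o=observe();print(o['tool_pos'])
a=cv2.resize(w['image'][100:384,130:400,::-1],None,fx=1.6,fy=1.6,interpolation=cv2.INTER_CUBIC)
b=cv2.resize(d['image'][90:220,200:300,::-1],None,fx=3.49,fy=3.49,interpolation=cv2.INTER_CUBIC)
h=min(a.shape[0],b.shape[0]);cv2.imwrite('pics/m3.png',np.hstack([a[:h],b[:h]])[:, :800])
```

```text
[ 0.54022882 -0.07920209  0.10695534]
```

View pics/m3.png

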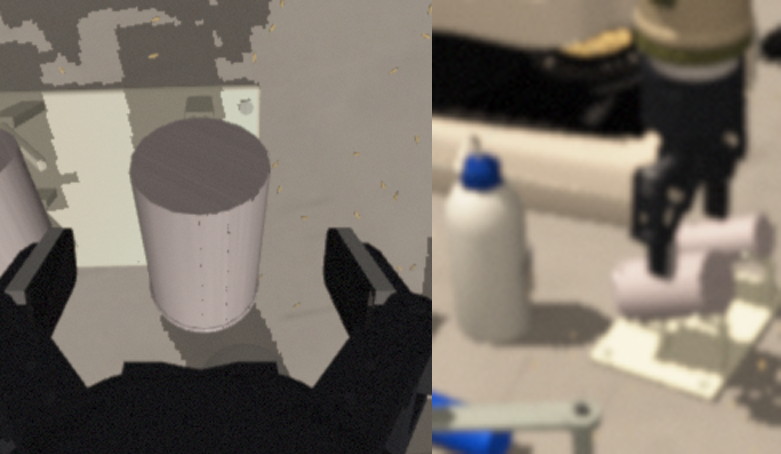

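>>> {"name": "apply_moves", "arguments": {
  "series": [-1,0,0,-0.5,0,-1,0,0,-0.5,0,-1,0,0,0,0,1,0,0,0,0,1,0,0,0,0,1,0,0,0,0,1,0,0,0,0,1,0,0,0,0]
}}

```text
clock: 6.08
tool_pos: [0.541, -0.0793, 0.0574]
tool_rot: [0.117, 0.993, -0.0, 0.001]
wrist_force: [1.5, -3.3, 8.6]
opening: 0.0548
grip_force: 21.1
```

>>> {"name": "apply_moves", "arguments": {
  "series": [1,0,0,0.3,0,1,0,0,0.5,0,1,0,0,0.7,0,1,0,0,1,0,1,0,0,0.7,0,1,0,0,0,0]
}}

```text
clock: 6.82
tool_pos: [0.541, -0.0782, 0.2198]
tool_rot: [0.117, 0.993, 0.0, 0.003]
wrist_force: [0.8, 0.1, -0.6]
opening: 0.0548
grip_force: 21.4
```

Run:
```python
from h import *
w=snap('wrist','w4');d=snap('side','d4');c=snap('scene','c4');o=observe();print(o['tool_pos'],o['wrist_force'],o['opening'])
p=proj(d,np.array([*o['tool_pos'][:2],o['tool_pos'][2]+.02])).astype(int);q=proj(c,np.array([*o['tool_pos'][:2],o['tool_pos'][2]+.02])).astype(int);print(p,q)
R=lambda s,p:cv2.resize(s['image'][p[1]-50:p[1]+50,p[0]-50:p[0]+50,::-1],(400,400),interpolation=cv2.INTER_CUBIC)
cv2.imwrite('pics/m4.png',np.hstack([R(d,p),R(c,q)]))
```

```text
[ 0.53927867 -0.07845788  0.2160377 ] [-1.29293649  0.36528253 -0.8419663 ] 0.05412324827372464
[274 122] [301 140]
```

View pics/m4.png

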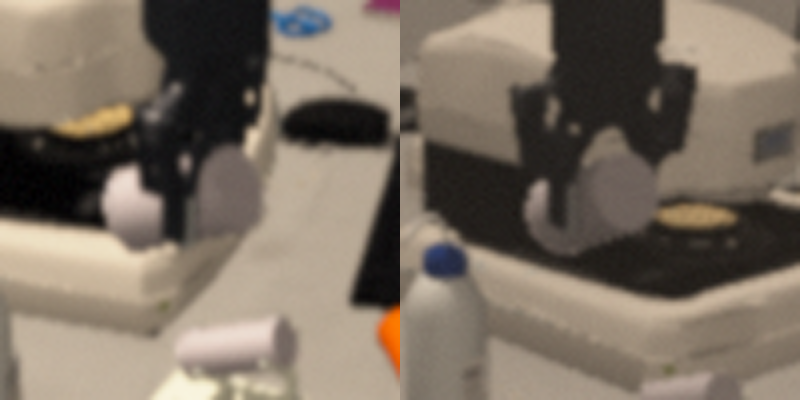

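>>> {"name": "apply_moves", "arguments": {
  "series": [1,-0.1,0.4,0,0.6,1,-0.2,0.8,0,0.7,1,-0.2,0.9,0,0.7,1,-0.2,0.9,0,0.7,1,-0.2,0.9,0,0.7,1,-0.2,0.9,0,0.7,1,-0.2,0.9,0,0.7,1,-0.2,0.9,0,0.7,1,-0.2,0.6,0,0.5,1,0,0,0,0]
}}

```text
clock: 8.22
tool_pos: [0.4523, 0.2851, 0.2156]
tool_rot: [-0.126, 0.992, 0.001, -0.001]
wrist_force: [-0.2, -0.5, -1.2]
opening: 0.0543
grip_force: 21.4
```

>>> {"name": "apply_moves", "arguments": {
  "series": [1,0,0,-0.5,0,1,0,0,-0.7,0,1,0,0,-0.7,0,1,0,0,-0.5,0,1,0,0,0,0]
}}

```text
clock: 8.85
tool_pos: [0.4534, 0.2805, 0.0944]
tool_rot: [-0.123, 0.992, -0.001, -0.002]
wrist_force: [-0.4, -0.7, -0.1]
opening: 0.0544
grip_force: 21.5
```

```bash
cat > m5.py <<'E'
from h import *
import sys
n=sys.argv[1]; zoom=float(sys.argv[2]) if len(sys.argv)>2 else 50
d=snap('side','d'+n);c=snap('scene','c'+n);o=observe();print(o['tool_pos'],o['wrist_force'],o['opening'],o['clock'])
P=np.array([*o['tool_pos'][:2],o['tool_pos'][2]-.01]);z=int(zoom)
p=proj(d,P).astype(int);q=proj(c,P).astype(int);print(p,q)
def R(s,p):
    x0=max(0,min(512-2*z,p[0]-z));y0=max(0,min(384-2*z,p[1]-z));print('off',x0,y0,400/2/z)
    return cv2.resize(s['image'][y0:y0+2*z,x0:x0+2*z,::-1],(400,400),interpolation=cv2.INTER_CUBIC)
cv2.imwrite(f'pics/m{n}.png',np.hstack([R(d,p),R(c,q)]))
E
python3 m5.py 5
```

```text
[0.45464996 0.28143331 0.09644966] [ 0.68485471  0.79051868 -0.55041217] 0.05457571671902359 8.95
[270 279] [217 251]
off 220 229 4.0
off 167 201 4.0
```

>>> {"name": "apply_moves", "arguments": {
  "series": [1,0.15,0.036,0,0,1,0.15,0.036,0,0,1,0.15,0.036,0,0,1,0.15,0.036,0,0,1,0,0,0,0]
}}

```text
clock: 9.57
tool_pos: [0.4849, 0.2887, 0.0968]
tool_rot: [-0.122, 0.993, 0.0, -0.0]
wrist_force: [-4.3, -0.1, 1.5]
opening: 0.0546
grip_force: 22.6
```

```bash
python3 m5.py 6 40
```

```text
[0.48484544 0.28869986 0.09669563] [-4.45012741  0.27511031  2.37873222] 0.05439516893694144 9.675
[255 279] [206 247]
off 215 239 5.0
off 166 207 5.0
```

View pics/m6.png

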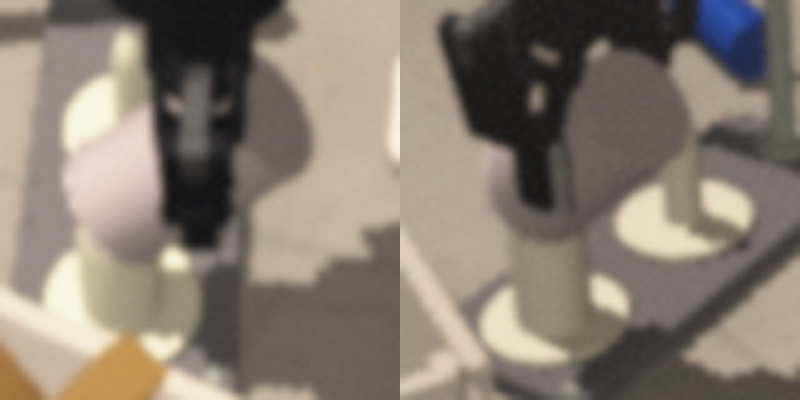

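>>> {"name": "apply_moves", "arguments": {
  "series": [1,0.14,0.035,0,0,1,0.14,0.035,0,0,1,0.14,0.035,0,0,1,0.14,0.035,0,0,1,0.14,0.035,0,0,1,0,0,0,0]
}}

```text
clock: 10.42
tool_pos: [0.5193, 0.2967, 0.0963]
tool_rot: [-0.122, 0.993, -0.001, -0.001]
wrist_force: [-5.4, -1.1, 4.2]
opening: 0.0545
grip_force: 15.1
```

>>> {"name": "apply_moves", "arguments": {
  "series": [1,0.03,0.01,-0.2,0,1,0.03,0.01,-0.2,0,1,0.03,0.01,0,0,1,0,0,0,0]
}}

```text
clock: 10.92
tool_pos: [0.5224, 0.2976, 0.0751]
tool_rot: [-0.122, 0.992, -0.001, -0.002]
wrist_force: [-7.2, -1.3, -4.4]
opening: 0.0541
grip_force: 16.1
```

Run:
```python
from h import *
o=observe();print(o['tool_pos'],o['wrist_force'],o['torque'],o['opening'])
for n,k in(('wrist','w7'),('side','d7'),('scene','c7')): snap(n,k)
```

```text
[0.52241532 0.29755617 0.07510868] [-7.17134553 -1.32844436 -4.44667709] [-0.33909533  1.65691299  0.01385492] 0.054089943200188555
```

>>> {"name": "apply_moves", "arguments": {
  "series": [1,0.04,0.01,0,0,1,0.04,0.01,0,0,1,0,0,0,0]
}}

```text
clock: 11.45
tool_pos: [0.5273, 0.2986, 0.0755]
tool_rot: [-0.122, 0.992, -0.001, -0.001]
wrist_force: [-2.9, -1.1, -0.8]
opening: 0.0532
grip_force: 15.9
```

Run:
```python
from h import *
o=observe();print(o['tool_pos'],o['wrist_force'],o['torque'],o['opening'])
w=snap('wrist','w8')
T=o['tool_pos'];e=np.array([.970,.242,0])
# predicted base disc outline (phi=90) z about TCP+.022+.023
im=w['image'].astype(int)
for ph in (70,80,90,100):
    r=np.radians(ph);a=e*np.cos(r)+np.array([0,0,-np.sin(r)]);b=T+[0,0,.022]-a*.023;n=e*np.sin(r)+np.array([0,0,np.cos(r)]);l=np.array([-.242,.97,0])
    t=np.linspace(0,2*np.pi,5)[:4]; pts=[b+.027*(np.cos(x)*n+np.sin(x)*l) for x in t]; print(ph,proj(w,np.array(pts)).round(0).tolist())
c=proj(w,T+[0,0,.045]).astype(int);print(c)
g=im[...,:].mean(2).astype(int)
col=c[0];print('col',[(y,*im[y,col]) for y in range(120,384,6)])
```

```text
[0.52731449 0.29859003 0.07549197] [-2.88636473 -1.08366727 -0.79845232] [-0.47074769  0.75887835  0.06464908] 0.05319442502700025
70 [[256.0, 340.0], [318.0, 276.0], [256.0, 213.0], [193.0, 275.0]]
80 [[256.0, 342.0], [318.0, 285.0], [256.0, 223.0], [193.0, 285.0]]
90 [[256.0, 342.0], [318.0, 293.0], [256.0, 237.0], [193.0, 293.0]]
100 [[255.0, 339.0], [317.0, 300.0], [256.0, 252.0], [194.0, 300.0]]
[255 292]
col [(120, np.int64(110), np.int64(102), np.int64(95)), (126, np.int64(105), np.int64(100), np.int64(90)), (132, np.int64(110), np.int64(103), np.int64(94)), (138, np.int64(86), np.int64(80), np.int64(81)), (144, np.int64(86), np.int64(80), np.int64(79)), (150, np.int64(86), np.int64(81), np.int64(81)), (156, np.int64(88), np.int64(83), np.int64(83)), (162, np.int64(153), np.int64(147), np.int64(132)), (168, np.int64(150), np.int64(145), np.int64(127)), (174, np.int64(151), np.int64(146), np.int64(129)), (180, np.int64(127), np.int64(121), np.int64(109)), (186, np.int64(102), np.int64(93), np.int64(90)), (192, np.int64(85), np.int64(79), np.int64(75)), (198, np.int64(132), np.i
[... 859 characters left out ...]
(300, np.int64(131), np.int64(121), np.int64(116)), (306, np.int64(126), np.int64(116), np.int64(112)), (312, np.int64(125), np.int64(116), np.int64(112)), (318, np.int64(126), np.int64(114), np.int64(110)), (324, np.int64(128), np.int64(118), np.int64(114)), (330, np.int64(94), np.int64(88), np.int64(85)), (336, np.int64(24), np.int64(20), np.int64(18)), (342, np.int64(19), np.int64(23), np.int64(22)), (348, np.int64(26), np.int64(25), np.int64(30)), (354, np.int64(23), np.int64(22), np.int64(24)), (360, np.int64(28), np.int64(24), np.int64(30)), (366, np.int64(26), np.int64(26), np.int64(30)), (372, np.int64(21), np.int64(19), np.int64(21)), (378, np.int64(25), np.int64(22), np.int64(27))]
```

Run:
```python
from h import *
for k in('w7','w8'):
    im=load(k)['image'].astype(float)
    r=im[:,250:262].mean((1,2));print(k,'rows',[(y,int(r[y])) for y in range(180,340,3)])
    for y in (205,220,240,265,290,310,325):
        c=im[y-1:y+2].mean((0,2));d=np.abs(np.convolve(c,[1,1,0,-1,-1],'same'));x=[i for i in range(150,370) if d[i]>35 and d[i]==d[max(0,i-4):i+5].max()];print(y,x)
```

```text
w7 rows [(180, 141), (183, 141), (186, 125), (189, 109), (192, 110), (195, 79), (198, 97), (201, 127), (204, 127), (207, 126), (210, 125), (213, 124), (216, 124), (219, 125), (222, 125), (225, 127), (228, 126), (231, 126), (234, 126), (237, 125), (240, 126), (243, 124), (246, 124), (249, 124), (252, 124), (255, 124), (258, 123), (261, 123), (264, 122), (267, 122), (270, 121), (273, 121), (276, 121), (279, 121), (282, 121), (285, 121), (288, 121), (291, 121), (294, 122), (297, 121), (300, 122), (303, 122), (306, 121), (309, 121), (312, 120), (315, 119), (318, 119), (321, 120), (324, 121), (327, 122), (330, 74), (333, 24), (336, 22), (339, 24)]
205 [178, 213, 223, 287, 296, 305]
220 [177, 202, 307, 360]
240 [160, 189, 320, 348]
265 [169, 179, 325, 331, 340]
290 [187, 322]
310 [155, 196, 313, 354]
325 [157, 201, 207, 212, 309, 353]
w8 rows [(180, 120), (183, 110), (186, 95), (189, 81), (192, 81), (195, 82), (198, 125), (201, 126), (204, 125), (207, 125), (210, 125), (213, 124), (216, 124), (219, 125), (222, 126), (225, 126), (228, 125), (231, 125), (234, 124), (237, 124), (240, 124), (243, 123), (246, 123), (249, 123), (252, 124), (255, 123), (258, 122), (261, 121), (264, 121), (267, 120), (270, 120), (273, 120), (276, 120), (279, 120), (282, 120), (285, 120), (288, 120), (291, 121), (294, 120), (297, 122), (300, 121), (303, 121), (306, 121), (309, 120), (312, 119), (315, 119), (318, 119), (321, 120), (324, 121), (327, 147), (330, 88), (333, 23), (336, 21), (339, 25)]
205 [178, 217, 292, 305, 353, 367]
220 [175, 200, 309, 358]
240 [187, 321, 345]
265 [170, 180, 329, 339]
290 [188, 320]
310 [156, 197, 312, 353]
325 [157, 201, 218, 258, 308, 352]
```

```bash
cat > fit.py <<'E'
from h import *
from scipy.optimize import least_squares
e=np.array([.970,.242,0]);l=np.array([-.242,.97,0]);Z=np.array([0,0,1.])
def fit(w,T,pts,R):
    pts=np.array(pts,float)
    def edge(p):
        r=p[3];n=e*np.sin(r)+Z*np.cos(r);b=T+e*p[0]+l*p[1]+Z*p[2];t=np.linspace(0,2*np.pi,720)
        return proj(w,b+R*(np.cos(t)[:,None]*n+np.sin(t)[:,None]*l))
    def res(p):
        E=edge(p);return np.array([np.linalg.norm(E-q,axis=1).min() for q in pts])
    best=min((least_squares(res,[0,0,.05,np.radians(a)],x_scale=[.01,.01,.01,.1],diff_step=1e-4) for a in (60,80,100)),key=lambda s:s.cost)
    p=best.x;print('along',p[0].round(4),'lat',p[1].round(4),'z',(T[2]+p[2]).round(4),'phi',np.degrees(p[3]).round(1),'rms',np.sqrt(2*best.cost/len(pts)).round(2),best.fun.round(1)); return p
E
python3 - <<'E'
from fit import *
T=np.array([.5273,.2986,.0755])
P=[(256,196.5),(217,205),(292,205),(200,220),(309,220),(187,240),(321,240)]
fit(load('w8'),T,P,.027); fit(load('w8'),T,P+[(180,265),(329,265)],.027)
fit(load('w7'),np.array([.5224,.2976,.0751]),[(256,198),(223,205),(287,205),(202,220),(307,220),(189,240),(320,240)],.027)
E
```

```text
along -0.0193 lat -0.0005 z 0.1287 phi 85.9 rms 0.52 [0.6 0.5 0.8 0.6 0.2 0.4 0.2]
along -0.022 lat -0.0005 z 0.1334 phi 51.8 rms 0.62 [1.  0.8 0.9 0.2 0.1 0.3 0.9 0.2 0.4]
along -0.0183 lat -0.0005 z 0.1295 phi 79.3 rms 0.19 [0.2 0.2 0.3 0.1 0.1 0.1 0.1]
```

>>> {"name": "apply_moves", "arguments": {
  "series": [1,-0.04,-0.01,0,0,1,0,0,-0.15,0,1,0,0,-0.15,0,1,0,0,-0.1,0,1,0,0,0,0]
}}

```text
clock: 12.12
tool_pos: [0.5267, 0.2995, 0.0558]
tool_rot: [-0.122, 0.992, -0.0, -0.0]
wrist_force: [0.4, -0.5, -0.8]
opening: 0.053
grip_force: 18.3
```

```bash
cat > look.py <<'E'
from fit import *
import sys
k=sys.argv[1];rows=[int(a) for a in sys.argv[3:]] or [205,220,240]
R=float(sys.argv[2]);w=snap('wrist',k);o=observe();T=o['tool_pos'];print(T.round(4),o['wrist_force'].round(1),o['opening'].round(4),o['clock'])
im=w['image'].astype(float);r=im[:,250:262].mean((1,2));d=np.abs(np.convolve(r,[1,1,0,-1,-1],'same'));print('rowedges',[(i,int(d[i])) for i in range(120,345) if d[i]>20 and d[i]==d[i-4:i+5].max()])
for y in rows:
    c=im[y-1:y+2].mean((0,2));d=np.abs(np.convolve(c,[1,1,0,-1,-1],'same'));print(y,[i for i in range(150,370) if d[i]>35 and d[i]==d[max(0,i-4):i+5].max()])
E
python3 look.py w9 .027 200 205 212 220 230 240 250
```

```text
Traceback (most recent call last):
  File "look.py", line 4, in <module>
    R=float(sys.argv[2]);w=snap('wrist',k);o=observe();T=o['tool_pos'];print(T.round(4),o['wrist_force'].round(1),o['opening'].round(4),o['clock'])
                                                                                                                  ^^^^^^^^^^^^^^^^^^
AttributeError: 'float' object has no attribute 'round'
```

>>> {"name": "apply_moves", "arguments": {
  "series": [1,0,0,-0.06,0,1,0,0,-0.06,0,1,0,0,0,0]
}}

```text
clock: 12.55
tool_pos: [0.5265, 0.2994, 0.0501]
tool_rot: [-0.122, 0.992, -0.0, -0.0]
wrist_force: [0.6, 0.1, -0.5]
opening: 0.0529
grip_force: 18.3
```

```bash
sed -i "s/o\['opening'\].round(4)/o['opening']/" look.py; python3 look.py w9 .027 200 205 212 220 230 240 250 290
```

```text
[0.5265 0.2994 0.0502] [ 0.8 -0.1 -0. ] 0.05298906261951384 12.6
rowedges [(139, 56), (166, 107), (185, 80), (193, 86), (330, 271)]
200 [163, 207, 218, 292, 304, 311]
205 [165, 206, 211, 296, 311]
212 [167, 304, 310]
220 [167, 196, 311, 365]
230 [165, 191, 317]
240 [160, 185, 322, 363]
250 [178, 184, 324, 331, 356]
290 [188, 319]
```

>>> {"name": "apply_moves", "arguments": {
  "series": [1,0,0,-0.05,0,1,0,0,-0.05,0,1,0,0,0,0]
}}

```text
clock: 12.98
tool_pos: [0.5291, 0.3004, 0.0476]
tool_rot: [-0.122, 0.993, 0.001, 0.003]
wrist_force: [2.5, -2.1, 19.8]
opening: 0.0527
grip_force: 14.2
```

>>> {"name": "apply_moves", "arguments": {
  "series": [1,0,0,0.04,0,0.1,0,0,0,0,-0.2,0,0,0,0,-0.6,0,0,0,0,-0.8,0,0,0,0,-0.8,0,0,0.5,0,-0.8,0,0,0.7,0,-0.8,0,0,0.8,0,-0.8,0,0,0,0]
}}

```text
clock: 14.1
tool_pos: [0.5275, 0.3003, 0.1498]
tool_rot: [-0.122, 0.993, 0.001, 0.002]
wrist_force: [0.1, -0.7, -0.4]
opening: 0.077
grip_force: 0.0
```

Run:
```python
from h import *
o=observe();print(o['tool_pos'],o['opening'])
for n,k in(('wrist','w10'),('side','d10'),('scene','c10')): snap(n,k)
W=load('w10');D=load('d10');C=load('c10')
out=[]
for s in(W,D,C):
    x,y=proj(s,np.array([.520,.297,.08])).astype(int);print(x,y)
    z=60 if s is W else 32
    x0=min(max(0,x-z),512-2*z);y0=min(max(0,y-z),384-2*z);print('off',x0,y0,266/2/z)
    out.append(cv2.resize(s['image'][y0:y0+2*z,x0:x0+2*z,::-1],(266,266),interpolation=cv2.INTER_CUBIC))
cv2.imwrite('pics/m10.png',np.hstack(out))
# predicted base circle vs edges in wrist
t=np.linspace(0,2*np.pi,9)[:8];P=np.c_[.520+.027*np.cos(t),.297+.027*np.sin(t),0*t+.101];print(proj(W,P).round(0).tolist())
g=cv2.cvtColor(W['image'],cv2.COLOR_RGB2GRAY);c=cv2.HoughCircles(g,cv2.HOUGH_GRADIENT,1,20,param1=80,param2=18,minRadius=20,maxRadius=60)
print(None if c is None else c[0][:8])
```

```text
[0.52752871 0.30033958 0.14981442] 0.07696295218114925
253 194
off 193 134 2.216666666666667
237 280
off 205 248 4.15625
194 245
off 162 213 4.15625
[[245.0, 234.0], [271.0, 231.0], [287.0, 211.0], [284.0, 185.0], [262.0, 169.0], [234.0, 173.0], [218.0, 195.0], [223.0, 220.0]]
[[421.5 238.5  58.3]
 [252.5 209.5  33.5]
 [166.5 178.5  28.9]
 [253.5 176.5  31.4]
 [404.5 252.5  40.5]
 [357.5 332.5  57.2]
 [185.5 166.5  43.6]
 [445.5 205.5  58.3]]
```

```bash
cat > circ.py <<'E'
from fit import *
def radial(s,c,R,n=72,lo=.8,hi=1.2):
    # c: 3D centre of expected horizontal disc; search strongest edge near predicted outline
    g=cv2.GaussianBlur(cv2.cvtColor(s['image'],cv2.COLOR_RGB2GRAY),(3,3),0).astype(float);P=[];M=[]
    for t in np.linspace(0,2*np.pi,n,endpoint=False):
        k=np.linspace(lo,hi,60);q=proj(s,c+np.outer(k*R,[np.cos(t),np.sin(t),0])).astype(np.float32)
        v=cv2.remap(g,q[:,0].reshape(1,-1),q[:,1].reshape(1,-1),cv2.INTER_LINEAR)[0];d=np.abs(np.gradient(cv2.GaussianBlur(v.reshape(1,-1),(9,1),0)[0]))
        i=d.argmax();P.append(q[i]);M.append((round(np.degrees(t)),round(k[i],2),round(d[i],1)))
    return np.array(P),M
def fitdisc(s,P,c0,R,z=None):
    def res(p):
        t=np.linspace(0,2*np.pi,360);Z_=p[2] if z is None else z
        E=proj(s,np.c_[p[0]+R*np.cos(t),p[1]+R*np.sin(t),0*t+Z_]);return np.array([np.linalg.norm(E-q,axis=1).min() for q in P])
    r=least_squares(res,c0,loss='soft_l1',f_scale=.7,x_scale=.01,diff_step=1e-3);return r.x,np.median(res(r.x)),res(r.x)
E
python3 - <<'E'
from circ import *
W=load('w10');c=np.array([.5255,.298,.101])
P,M=radial(W,c,.027);print(M[::3])
for z in(None,.101):
    x,m,r=fitdisc(W,P,c,.027,z);print(x.round(4),m.round(2),(r<1).sum())
for n in('d10','c10'):
    S=load(n);P,M=radial(S,c,.027,lo=.6,hi=1.4);x,m,r=fitdisc(S,P,c,.027,.101);print(n,x.round(4),m.round(2),(r<1).sum())
E
```

```text
[(0, np.float64(0.99), np.float64(4.3)), (15, np.float64(0.98), np.float64(5.2)), (30, np.float64(0.98), np.float64(5.2)), (45, np.float64(0.99), np.float64(5.2)), (60, np.float64(0.99), np.float64(5.3)), (75, np.float64(0.98), np.float64(5.6)), (90, np.float64(0.97), np.float64(4.5)), (105, np.float64(0.98), np.float64(6.1)), (120, np.float64(0.98), np.float64(4.8)), (135, np.float64(0.96), np.float64(8.3)), (150, np.float64(1.11), np.float64(10.7)), (165, np.float64(0.98), np.float64(9.4)), (180, np.float64(0.98), np.float64(9.4)), (195, np.float64(0.98), np.float64(9.2)), (210, np.float64(0.98), np.float64(9.0)), (225, np.float64(0.98), np.float64(9.9)), (240, np.float64(1.06), np.float64(9.3)), (255, np.float64(0.97), np.float64(7.0)), (270, np.float64(0.97), np.float64(4.9)), (285, np.float64(0.98), np.float64(5.1)), (300, np.float64(0.99), np.float64(4.3)), (315, np.float64(0.98), np.float64(4.1)), (330, np.float64(0.98), np.float64(4.3)), (345, np.float64(0.99), np.float64(4.0))]
[0.5268 0.2982 0.0981] 0.23 69
[0.5256 0.298  0.101 ] 0.7 64
d10 [0.5239 0.2983 0.101 ] 0.6 45
c10 [0.5241 0.3001 0.101 ] 0.32 65
```

>>> {"name": "apply_moves", "arguments": {
  "series": [-1,0,-0.5,1,-0.4,-1,0,-1,0.3,-0.7,-1,0,-1,0,-0.7,-1,0,-1,0,-0.7,-1,0,-1,0,-0.7,-1,0,-1,0,-0.7,-1,0,-1,0,-0.7,-1,0,-1,0,-0.7,-1,0,-1,0,-0.7,-1,-0.1,-0.94,0,0]
}}

```text
clock: 15.5
tool_pos: [0.5209, -0.1742, 0.2109]
tool_rot: [0.118, 0.993, 0.0, -0.001]
wrist_force: [0.4, -0.4, -0.1]
opening: 0.0855
grip_force: 0.0
```

>>> {"name": "apply_moves", "arguments": {
  "series": [-1,0,0,-0.5,0,-1,0,0,-0.9,0,-1,0,0,-0.9,0,-1,0,0,0,0]
}}

```text
clock: 16.0
tool_pos: [0.5189, -0.1717, 0.0938]
tool_rot: [0.117, 0.993, 0.001, -0.004]
wrist_force: [-0.1, 0.0, 0.2]
opening: 0.0851
grip_force: 0.0
```

Run:
```python
from h import *
w=snap('wrist','w11');d=snap('side','d11');c=snap('scene','c11');o=observe();T=o['tool_pos'];print(T,o['tool_rot'])
im=w['image'].astype(float)
for y in range(200,330,15):
    q=im[y-1:y+2].mean((0,2));dd=np.abs(np.convolve(q,[1,1,0,-1,-1],'same'));print(y,[(i,int(dd[i])) for i in range(130,390) if dd[i]>35 and dd[i]==dd[i-4:i+5].max()])
# prediction of base disc outline / side edges
th=np.radians(-13.2);x=np.array([np.cos(th),np.sin(th),0]);l=np.array([-x[1],x[0],0]);r=np.radians(25);a=x*np.cos(r)-np.array([0,0,np.sin(r)]);n=x*np.sin(r)+np.array([0,0,np.cos(r)])
b=np.array([.498,-.1662,.076]);
for s in(0,28,83):
    print(s,proj(w,np.array([b+a*s/1e3+.019*k for k in(n,l,-l)])).round(0).tolist())
```

```text
[ 0.5219714  -0.17241059  0.0980919 ] [ 1.16935974e-01  9.93139428e-01 -1.51401333e-05  2.34841733e-04]
200 [(224, 134), (283, 109), (298, 113), (356, 102), (363, 69)]
215 [(217, 43), (224, 54), (233, 43), (273, 76), (283, 131), (317, 79), (329, 84), (340, 67), (349, 93), (364, 129), (375, 45)]
230 [(219, 108), (227, 172), (282, 130), (355, 102), (364, 73), (374, 88)]
245 [(158, 102), (168, 95), (175, 224), (221, 98), (229, 163), (281, 134), (334, 321), (341, 92), (352, 151), (386, 48)]
260 [(140, 180), (147, 79), (158, 83), (177, 227), (220, 64), (225, 44), (231, 72), (280, 138), (286, 41), (332, 316), (351, 96), (362, 81), (370, 258), (377, 69), (388, 92)]
275 [(136, 84), (149, 88), (177, 223), (232, 84), (280, 63), (326, 74), (332, 131), (360, 92), (373, 82), (381, 193)]
290 [(139, 55), (146, 58), (171, 207), (320, 100), (338, 120), (358, 57), (370, 61)]
305 [(164, 109), (200, 127), (317, 103), (345, 125)]
320 [(168, 101), (197, 50), (221, 113), (324, 95), (341, 108)]
0 [[256.0, 222.0], [285.0, 199.0], [226.0, 200.0]]
28 [[256.0, 251.0], [283.0, 228.0], [229.0, 229.0]]
83 [[256.0, 293.0], [278.0, 271.0], [233.0, 271.0]]
```

>>> {"name": "apply_moves", "arguments": {
  "series": [-1,0,0,-0.5,0,-1,0,0,-0.5,0,-1,0,0,-0.15,0,-1,0,0,0,0,1,0,0,0,0,1,0,0,0,0,1,0,0,0,0,1,0,0,0,0,1,0,0,0,0,1,0,0,0,0]
}}

```text
clock: 17.4
tool_pos: [0.5218, -0.1726, 0.0403]
tool_rot: [0.117, 0.993, -0.0, 0.0]
wrist_force: [-0.7, 0.3, 6.2]
opening: 0.0362
grip_force: 21.6
```

>>> {"name": "apply_moves", "arguments": {
  "series": [1,0,0,0.3,0,1,0,0,0.5,0,1,0,0,0.7,0,1,0,0,1,0,1,0,0,1,0,1,0,0,0,0]
}}

```text
clock: 18.15
tool_pos: [0.5231, -0.1729, 0.2192]
tool_rot: [0.117, 0.993, -0.001, 0.003]
wrist_force: [0.0, -0.6, -0.4]
opening: 0.0362
grip_force: 20.2
```

Run:
```python
from h import *
w=snap('wrist','w12');d=snap('side','d12');c=snap('scene','c12');o=observe();T=o['tool_pos'];print(T,o['wrist_force'],o['opening'])
im=w['image'].astype(float)
for y in range(170,335,12):
    q=im[y-1:y+2].mean((0,2));dd=np.abs(np.convolve(q,[1,1,0,-1,-1],'same'));print(y,[(i,int(dd[i])) for i in range(170,340) if dd[i]>35 and dd[i]==dd[i-4:i+5].max()])
th=np.radians(-13.3);x=np.array([np.cos(th),np.sin(th),0]);l=np.array([-x[1],x[0],0])
for ph in(15,25,40,60,90):
  r=np.radians(ph);a=x*np.cos(r)-np.array([0,0,np.sin(r)]);n=x*np.sin(r)+np.array([0,0,np.cos(r)])
  g=T+np.array([0,0,.0239]);b=g-.028*a
  print(ph,[proj(w,np.array([b+a*s/1e3+.019*k for k in(n,-n,l,-l)])).round(0).astype(int).tolist() for s in(0,28)])
for n,f0,f1 in(('side','d11','d12'),('scene','c11','c12')):
  p=proj(load(f0),np.array([.545,-.177,.055])).astype(int);A,B=[load(f)['image'][p[1]-3:p[1]+4,p[0]-3:p[0]+4].mean((0,1)).round() for f in('s1' if n=='scene' else 'd1',f1)];print(n,p,A,B)
```

```text
[ 0.5207045  -0.17266415  0.21449315] [ 0.22213429 -0.34989285 -0.21453917] 0.03606788671194401
170 [(230, 191), (306, 39), (330, 47)]
182 [(231, 117), (250, 145), (260, 181), (320, 186), (333, 151)]
194 [(231, 105), (238, 91), (264, 45), (274, 77), (312, 115)]
206 [(235, 83), (273, 85), (339, 73)]
218 [(217, 80), (290, 89), (308, 74), (323, 65)]
230 [(211, 94), (296, 92), (301, 102)]
242 [(200, 100), (207, 84), (296, 38), (302, 88), (310, 87)]
254 [(193, 143), (203, 95), (294, 43), (306, 93), (317, 120)]
266 [(188, 182), (203, 73), (211, 129), (293, 120), (299, 135), (307, 68), (322, 79)]
278 [(174, 104), (211, 73), (217, 160), (292, 130), (334, 52)]
290 [(218, 230), (235, 37), (290, 221)]
302 [(173, 82), (210, 169), (216, 235), (223, 112), (293, 205), (299, 116), (336, 53)]
314 [(172, 83), (211, 289), (225, 97), (288, 54), (297, 219), (337, 46)]
326 [(172, 43), (214, 132), (226, 99), (233, 64), (274, 65), (296, 98), (338, 100)]
15 [[[254, 243], [254, 193], [294, 214], [213, 215]], [[254, 288], [254, 233], [290, 257], [218, 257]]]
25 [[[254, 258], [254, 193], [296, 222], [212, 222]], [[254, 292], [254, 229], [290, 257], [218, 257]]]
40 [[[254, 280], [254, 199], [297, 236], [210, 236]], [[254, 295], [254, 224], [290, 257], [218, 257]]]
60 [[[254, 307], [254, 214], [299, 259], [209, 259]], [[254, 296], [254, 221], [290, 257], [218, 257]]]
90 [[[254, 328], [254, 253], [299, 292], [209, 293]], [[254, 288], [254, 224], [290, 257], [218, 257]]]
side [278 159] [208. 188. 178.] [207. 194. 170.]
scene [320 190] [137. 122. 113.] [129. 117. 103.]
```

Run:
```python
import fit
from fit import *
th=np.radians(-13.3);fit.e=np.array([np.cos(th),np.sin(th),0]);fit.l=np.array([-np.sin(th),np.cos(th),0])
w=load('w12');T=np.array([.5207,-.1727,.2145])
P=[(235,206),(273,206),(217,218),(290,218),(211,230),(296,230)]
p=fit.fit(w,T,P,.019);p=fit.fit(w,T,P+[(207,242),(302,242)],.019);fit.fit(w,T,P+[(207,242),(302,242),(203,254),(306,254)],.019)
im=w['image'].astype(float)
for x in(240,254,268):
    q=im[:,x-2:x+3].mean((1,2));dd=np.abs(np.convolve(q,[1,1,0,-1,-1],'same'));print(x,[(i,int(dd[i])) for i in range(150,345) if dd[i]>15 and dd[i]==dd[i-4:i+5].max()])
o=cv2.resize(w['image'][150:350,155:355,::-1],(400,400),interpolation=cv2.INTER_CUBIC);d=load('d12')
q=proj(d,T).astype(int);b=cv2.resize(d['image'][q[1]-45:q[1]+35,q[0]-40:q[0]+40,::-1],(400,400),interpolation=cv2.INTER_CUBIC);cv2.imwrite('pics/m12.png',np.hstack([o,b]))
```

```text
Traceback (most recent call last):
AttributeError: 'function' object has no attribute 'fit'
```

Run:
```python
import fit as F
from h import *
th=np.radians(-13.3);F.e=np.array([np.cos(th),np.sin(th),0]);F.l=np.array([-np.sin(th),np.cos(th),0])
w=load('w12');T=np.array([.5207,-.1727,.2145])
P=[(235,206),(273,206),(217,218),(290,218),(211,230),(296,230)]
F.fit(w,T,P,.019);F.fit(w,T,P+[(207,242),(302,242)],.019)
im=w['image'].astype(float)
for x in(240,254,268):
    q=im[:,x-2:x+3].mean((1,2));dd=np.abs(np.convolve(q,[1,1,0,-1,-1],'same'));print(x,[(i,int(dd[i])) for i in range(150,345) if dd[i]>15 and dd[i]==dd[i-4:i+5].max()])
```

```text
along -0.0223 lat -0.0001 z 0.2524 phi 200.2 rms 0.14 [0.  0.2 0.1 0.2 0.1 0.1]
along -0.0207 lat 0.0001 z 0.2669 phi 70.8 rms 0.69 [0.2 0.2 0.9 0.3 0.5 1.2 0.2 1. ]
240 [(152, 113), (177, 130), (192, 89), (204, 198), (292, 104), (328, 232)]
254 [(173, 141), (182, 135), (188, 60), (202, 199), (293, 107), (330, 260)]
268 [(151, 106), (157, 67), (172, 134), (177, 133), (190, 103), (204, 192), (296, 122), (328, 260)]
```

>>> {"name": "apply_moves", "arguments": {
  "series": [1,-0.1,0.45,0,0.6,1,-0.1,0.8,0,0.7,1,-0.1,0.9,0,0.7,1,-0.1,0.9,0,0.7,1,-0.1,0.9,0,0.7,1,-0.1,0.9,0,0.7,1,-0.1,0.9,0,0.7,1,-0.09,0.9,0,0.7,1,0,0.6,0,0.5,1,0,0,0,0]
}}

```text
clock: 19.55
tool_pos: [0.4802, 0.1934, 0.2139]
tool_rot: [-0.126, 0.992, 0.001, -0.001]
wrist_force: [-0.2, -0.4, -0.7]
opening: 0.0367
grip_force: 20.1
```

>>> {"name": "apply_moves", "arguments": {
  "series": [1,0,0,-0.5,0,1,0,0,-0.7,0,1,0,0,-0.7,0,1,0,0,-0.5,0,1,0,0,-0.3,0,1,0,0,0,0]
}}

```text
clock: 20.3
tool_pos: [0.4811, 0.1896, 0.0789]
tool_rot: [-0.123, 0.992, -0.0, -0.001]
wrist_force: [-1.1, 0.3, 0.1]
opening: 0.0366
grip_force: 20.1
```

```bash
python3 m5.py 13 32
```

```text
[0.48202873 0.19003125 0.08021933] [ 1.25856817  1.09866096 -0.82053381] 0.03643551389181976 20.4
[268 249] [242 237]
off 236 217 6.25
off 210 205 6.25
```

>>> {"name": "apply_moves", "arguments": {
  "series": [1,0.14,0.035,0,0,1,0.14,0.035,0,0,1,0.14,0.035,0,0,1,0.14,0.035,0,0,1,0,0,0,0]
}}

```text
clock: 21.02
tool_pos: [0.5085, 0.1962, 0.08]
tool_rot: [-0.122, 0.992, -0.001, -0.001]
wrist_force: [-8.2, -1.7, 3.7]
opening: 0.0362
grip_force: 19.7
```

>>> {"name": "apply_moves", "arguments": {
  "series": [1,0.14,0.035,0,0,1,0.14,0.035,0,0,1,0.14,0.035,0,0,1,0,0,0,0]
}}

```text
clock: 21.52
tool_pos: [0.5294, 0.2012, 0.0796]
tool_rot: [-0.122, 0.993, -0.001, -0.002]
wrist_force: [-6.9, -1.4, 0.7]
opening: 0.0366
grip_force: 17.9
```

```bash
cat > edges.py <<'E'
from h import *
import sys
w=snap('wrist',sys.argv[1]);o=observe();print(o['tool_pos'].round(4),o['wrist_force'].round(1),round(o['opening'],4),o['clock'])
im=w['image'].astype(float)
def E(q,a,b,t): 
    d=np.abs(np.convolve(q,[1,1,0,-1,-1],'same'));return [(i,int(d[i])) for i in range(a,b) if d[i]>t and d[i]==d[i-4:i+5].max()]
for y in range(180,335,10): print(y,E(im[y-1:y+2].mean((0,2)),170,340,40))
for x in(235,255,275): print('col',x,E(im[:,x-2:x+3].mean((1,2)),120,345,12))
E
python3 edges.py w14
```

```text
[0.5294 0.2012 0.0796] [-6.3 -1.4  0.8] 0.0362 21.575
180 [(171, 83), (234, 98), (281, 105)]
190 [(173, 108), (229, 67), (275, 65), (282, 96)]
200 [(173, 110), (223, 173), (236, 132), (279, 118), (286, 182), (338, 164)]
210 [(174, 110), (217, 165), (244, 108), (269, 140), (292, 177), (332, 197)]
220 [(177, 89), (215, 150), (223, 119), (286, 137), (295, 150), (329, 186)]
230 [(170, 56), (178, 113), (297, 40), (328, 155), (337, 160)]
240 [(178, 116), (201, 77), (308, 73), (331, 143), (338, 165)]
250 [(181, 113), (194, 207), (203, 176), (306, 161), (315, 206), (338, 110)]
260 [(184, 116), (190, 214), (201, 184), (308, 183), (319, 213)]
270 [(180, 78), (201, 177), (308, 181), (329, 135)]
280 [(204, 180), (306, 181)]
290 [(206, 169), (303, 169)]
300 [(173, 74), (211, 149), (298, 147), (336, 87)]
310 [(172, 65), (211, 265), (286, 40), (298, 259), (337, 84)]
320 [(172, 67), (212, 260), (297, 256), (337, 78)]
330 [(171, 263), (249, 62), (260, 63), (338, 266)]
col 235 [(162, 64), (171, 56), (190, 118), (212, 181), (316, 59), (327, 238)]
col 255 [(162, 65), (185, 117), (208, 42), (320, 71), (330, 246)]
col 275 [(162, 62), (190, 83), (202, 108), (212, 168), (315, 61), (326, 238)]
```

Run:
```python
from fit import *
P=[(255,208),(244,210),(269,210),(223,220),(286,220),(203,250),(306,250),(201,260),(308,260),(201,270),(308,270),(204,280),(306,280),(206,290),(303,290),(255,320),(235,316),(275,315)]
fit(load('w14'),np.array([.5294,.2012,.0796]),P,.019)
```

```text
along -0.0244 lat -0.0005 z 0.1395 phi 60.5 rms 0.52 [0.8 0.1 0.8 0.5 0.6 0.3 0.5 0.2 0.2 0.2 0.1 0.9 0.1 0.9 0.7 0.3 0.1 0.6]
```

>>> {"name": "apply_moves", "arguments": {
  "series": [1,0.1,0.025,0,0,1,0.1,0.025,0,0,1,0.1,0.025,0,0,1,0,0,0,0]
}}

```text
clock: 22.08
tool_pos: [0.5435, 0.2046, 0.0794]
tool_rot: [-0.122, 0.993, -0.001, -0.003]
wrist_force: [-10.0, -2.4, 0.4]
opening: 0.0359
grip_force: 18.2
```

```bash
python3 edges.py w15
```

```text
[0.5435 0.2046 0.0794] [-9.3 -1.7  1.9] 0.0363 22.125
180 [(172, 87), (225, 189), (233, 151), (285, 147)]
190 [(173, 110), (218, 149), (238, 146), (278, 141), (292, 156), (335, 175)]
200 [(174, 111), (214, 149), (243, 147), (266, 144), (295, 147), (331, 177)]
210 [(175, 110), (214, 150), (242, 91), (267, 92), (296, 153), (329, 169)]
220 [(177, 88), (217, 131), (293, 138), (331, 152), (339, 176)]
230 [(178, 116), (335, 142)]
240 [(181, 92), (201, 72), (308, 67)]
250 [(183, 95), (194, 202), (200, 180), (309, 176), (315, 213)]
260 [(190, 235), (199, 195), (310, 184), (319, 243)]
270 [(180, 109), (198, 189), (311, 189), (329, 185)]
280 [(201, 185), (308, 174)]
290 [(204, 190), (306, 178)]
300 [(174, 71), (211, 176), (299, 149), (336, 84)]
310 [(173, 62), (211, 257), (220, 62), (290, 57), (298, 256), (337, 75)]
320 [(172, 65), (212, 252), (297, 250), (337, 75)]
330 [(171, 253), (249, 62), (260, 66), (338, 264)]
col 235 [(145, 58), (172, 90), (188, 109), (211, 181), (318, 64), (327, 236)]
col 255 [(144, 56), (167, 103), (197, 59), (208, 38), (322, 72), (330, 243)]
col 275 [(144, 61), (172, 86), (192, 114), (211, 181), (318, 61), (326, 238)]
```

Run:
```python
from fit import *
P=[(255,208),(235,211),(275,211),(200,250),(309,250),(199,260),(310,260),(198,270),(311,270),(201,280),(308,280),(204,290),(306,290),(211,300),(299,300),(255,322),(235,318),(275,318)]
fit(load('w15'),np.array([.5435,.2046,.0794]),P,.019)
```

```text
along -0.026 lat -0.0003 z 0.1431 phi 67.7 rms 0.47 [0.7 0.1 0.3 0.3 0.1 0.4 0.6 0.7 0.5 0.5 0.7 0.3 1.  0.4 0.2 0.2 0.2 0.1]
```

>>> {"name": "apply_moves", "arguments": {
  "series": [1,0,0,-0.1,0,1,0,0,-0.1,0,1,0,0,-0.1,0,1,0,0,0,0]
}}

```text
clock: 22.62
tool_pos: [0.5434, 0.2045, 0.0639]
tool_rot: [-0.122, 0.992, -0.001, -0.003]
wrist_force: [-7.9, -1.1, -4.0]
opening: 0.0363
grip_force: 19.5
```

```bash
python3 edges.py w16
```

```text
[0.5434 0.2045 0.0639] [-7.2 -2.7 -4. ] 0.0361 22.675
180 [(229, 68), (281, 70), (291, 51), (299, 101)]
190 [(219, 207), (225, 147), (291, 63)]
200 [(214, 170), (231, 155), (281, 149), (296, 180), (339, 196)]
210 [(211, 149), (237, 103), (274, 130), (299, 149), (336, 187)]
220 [(171, 106), (212, 150), (221, 123), (289, 117), (298, 145), (335, 161)]
230 [(172, 113), (337, 141)]
240 [(174, 102), (201, 71), (308, 62)]
250 [(176, 106), (194, 207), (200, 188), (309, 183), (315, 211)]
260 [(179, 110), (190, 225), (199, 198), (310, 189), (319, 214)]
270 [(180, 114), (198, 189), (311, 202), (329, 191)]
280 [(201, 191), (308, 193)]
290 [(204, 196), (305, 186)]
300 [(174, 70), (211, 179), (298, 169), (335, 84)]
310 [(173, 69), (211, 263), (220, 57), (290, 52), (298, 261), (337, 82)]
320 [(172, 69), (213, 255), (297, 253), (337, 81)]
330 [(171, 155), (249, 67), (260, 63), (338, 274)]
col 235 [(147, 64), (176, 96), (211, 154), (318, 65), (327, 244)]
col 255 [(147, 65), (172, 112), (203, 57), (321, 69), (330, 251)]
col 275 [(147, 64), (176, 94), (211, 143), (318, 59), (326, 241)]
```

>>> {"name": "apply_moves", "arguments": {
  "series": [1,0,0,-0.12,0,1,0,0,-0.12,0,1,0,0,-0.1,0,1,0,0,0,0]
}}

```text
clock: 23.18
tool_pos: [0.5444, 0.2049, 0.0475]
tool_rot: [-0.122, 0.993, -0.001, -0.002]
wrist_force: [-5.3, -1.2, 0.3]
opening: 0.0359
grip_force: 19.6
```

>>> {"name": "apply_moves", "arguments": {
  "series": [1,0,0,-0.06,0,1,0,0,-0.06,0,1,0,0,0,0]
}}

```text
clock: 23.55
tool_pos: [0.547, 0.2059, 0.0434]
tool_rot: [-0.122, 0.993, -0.0, 0.001]
wrist_force: [-1.7, -1.1, 13.5]
opening: 0.0361
grip_force: 19.3
```

```bash
python3 edges.py w17
```

```text
[0.5471 0.206  0.0434] [-1.3 -1.8 14.1] 0.0362 23.6
180 [(187, 73), (196, 64), (202, 71), (211, 108), (228, 70), (281, 68), (307, 98), (331, 80)]
190 [(212, 109), (292, 94), (304, 108)]
200 [(299, 109), (304, 106)]
210 [(206, 151), (219, 100), (293, 102), (302, 148)]
220 [(206, 152), (222, 107), (287, 125), (303, 155)]
230 [(211, 164), (298, 128)]
240 [(201, 73), (308, 67)]
250 [(194, 206), (200, 191), (315, 214)]
260 [(190, 232), (198, 201), (312, 181), (319, 215)]
270 [(170, 108), (181, 175), (197, 199), (313, 199), (329, 166)]
280 [(199, 190), (311, 192)]
290 [(202, 202), (308, 189)]
300 [(174, 72), (207, 156), (303, 170), (336, 92)]
310 [(173, 69), (211, 263), (298, 269), (336, 89)]
320 [(172, 67), (213, 262), (297, 264), (337, 84)]
330 [(171, 161), (249, 62), (260, 66), (338, 276)]
col 235 [(145, 67), (176, 103), (212, 48), (327, 248)]
col 255 [(145, 64), (173, 108), (207, 71), (330, 254)]
col 275 [(145, 63), (177, 101), (212, 47), (326, 247)]
```

>>> {"name": "apply_moves", "arguments": {
  "series": [1,0.04,0.01,-0.04,0,1,0.02,0.005,-0.02,0,1,0,0,0,0]
}}

```text
clock: 23.98
tool_pos: [0.5491, 0.2066, 0.0403]
tool_rot: [-0.122, 0.993, -0.0, 0.0]
wrist_force: [-4.5, -1.0, 15.3]
opening: 0.0358
grip_force: 18.6
```

>>> {"name": "apply_moves", "arguments": {
  "series": [0.3,0,0,0.05,0,0.1,0,0,0,0,0,0,0,0,0,-0.1,0,0,0,0,-0.2,0,0,0,0,-0.2,0,0,0,0]
}}

```text
clock: 24.72
tool_pos: [0.5493, 0.2068, 0.0414]
tool_rot: [-0.122, 0.992, 0.0, 0.0]
wrist_force: [2.1, -0.1, 0.8]
opening: 0.0515
grip_force: 0.0
```

```bash
python3 edges.py w18
```

```text
[0.5492 0.2068 0.0414] [ 1.1 -0.6  1. ] 0.0511 24.775
180 [(176, 107), (187, 69), (198, 94), (222, 128), (284, 68), (289, 88), (294, 101), (319, 70)]
190 [(199, 97), (213, 101), (219, 151), (229, 154), (284, 131), (294, 214), (315, 108)]
200 [(200, 95), (207, 106), (220, 152), (227, 148), (284, 148), (294, 123), (300, 111), (315, 107)]
210 [(205, 149), (218, 148), (225, 125), (237, 53), (272, 68), (284, 149), (294, 125)]
220 [(204, 153), (223, 138), (287, 133), (303, 145)]
230 [(211, 154), (299, 87)]
240 [(194, 102), (205, 118), (305, 86), (315, 100)]
250 [(180, 210), (189, 125), (199, 71), (311, 67), (320, 118), (329, 204)]
260 [(174, 210), (184, 119), (198, 173), (312, 126), (325, 119), (335, 217)]
270 [(186, 126), (196, 188), (313, 172), (323, 123)]
280 [(197, 182), (313, 188)]
290 [(200, 211), (310, 188)]
300 [(201, 269), (308, 245)]
310 [(199, 272), (213, 67), (297, 57), (310, 268)]
320 [(201, 264), (224, 44), (308, 272)]
330 [(207, 227), (249, 72), (260, 74), (306, 225)]
col 235 [(142, 68), (173, 104), (211, 75), (327, 228)]
col 255 [(142, 67), (170, 114), (205, 86), (210, 89), (331, 228)]
col 275 [(142, 62), (174, 102), (212, 77), (327, 228)]
```

Run:
```python
from fit import *
P=[(255,210),(235,211.5),(275,211.5),(198,260),(312,260),(196,270),(313,270),(197,280),(313,280),(200,290),(310,290),(213,310),(297,310),(224,320)]
T=np.array([.5492,.2068,.0414])
fit(load('w18'),T,P[3:],.019);fit(load('w18'),T,[(237,210),(272,210),(223,220),(287,220)]+P[3:],.019)
w=load('w18')
for n,p in(('slim peg foot near edge',[.5433-.034*.97,.205-.034*.242,.016]),('flat rim near',[.5433-.02*.97,.205-.02*.242,.016]),('flat base near',[.5433-.019*.97,.205-.019*.242,.101]),('flat base far',[.5433+.019*.97,.205+.019*.242,.101])):print(n,proj(w,np.array(p)).round())
```

```text
along -0.0276 lat -0.0004 z 0.1073 phi 33.8 rms 0.38 [0.2 0.2 0.5 0.2 0.1 0.4 0.4 0.2 0.5 0.3 0.7]
along -0.0281 lat -0.0004 z 0.1078 phi 50.1 rms 0.81 [1.5 1.3 1.3 1.2 0.9 0.7 0.5 0.3 0.5 0.7 0.3 0.4 0.4 0.3 0.3]
slim peg foot near edge [255. 168.]
flat rim near [255. 189.]
flat base near [255. 260.]
flat base far [255. 345.]
```

>>> {"name": "apply_moves", "arguments": {
  "series": [-0.2,-0.1,-0.025,0.1,0,-0.2,-0.1,-0.025,0.05,0,-0.2,-0.1,-0.025,0,0,-0.2,0,0,0,0,1,0,0,0,0,1,0,0,0,0,1,0,0,0,0,1,0,0,0,0]
}}

```text
clock: 25.78
tool_pos: [0.534, 0.2029, 0.0488]
tool_rot: [-0.122, 0.992, -0.0, -0.0]
wrist_force: [-1.1, 0.2, 3.1]
opening: 0.0363
grip_force: 18.7
```

```bash
python3 edges.py w19
```

```text
[0.534  0.2029 0.0488] [-0.8 -0.6  2.8] 0.0362 25.825
180 [(213, 104), (303, 106)]
190 [(212, 92), (303, 106)]
200 [(220, 82), (284, 72), (291, 106)]
210 [(215, 202), (222, 94), (229, 119), (284, 80), (293, 164)]
220 [(210, 202), (231, 148), (281, 149), (298, 180)]
230 [(208, 153), (228, 174), (281, 157), (300, 154)]
240 [(201, 85), (210, 56), (223, 359), (286, 371), (308, 66), (338, 164)]
250 [(194, 216), (205, 113), (215, 132), (224, 353), (285, 384), (294, 136), (305, 113), (315, 214)]
260 [(190, 219), (201, 126), (212, 127), (224, 141), (285, 215), (297, 131), (308, 122), (319, 220)]
270 [(170, 111), (181, 176), (207, 170), (222, 139), (286, 137), (302, 168), (329, 169)]
280 [(220, 142), (288, 136)]
290 [(218, 139), (290, 128)]
300 [(174, 77), (211, 55), (216, 110), (251, 71), (292, 117), (298, 52), (335, 94)]
310 [(173, 75), (212, 251), (223, 41), (229, 167), (285, 115), (298, 268), (336, 93)]
320 [(172, 73), (213, 146), (222, 171), (290, 142), (296, 124), (337, 89)]
330 [(171, 155), (249, 89), (260, 88), (338, 280)]
col 235 [(163, 72), (193, 99), (226, 52), (304, 179), (327, 331)]
col 255 [(163, 73), (190, 118), (220, 49), (301, 192), (330, 328)]
col 275 [(138, 89), (163, 72), (194, 92), (228, 38), (305, 194), (327, 311)]
```

Run:
```python
from h import *
w=load('w19');e=np.array([.97,.242,0]);c=np.array([.5433,.205,0])
for dz,k in((.101,.019),(.016,.020),(.116,.019)):
  for off in(-.006,0,.006):print(dz,off,proj(w,c+e*(off-k)+[0,0,dz]).round(),proj(w,c+e*off+[-.242*k,.97*k,dz]).round())
for x in range(225,290,10):
    q=w['image'][:,x-1:x+2].astype(float).mean((1,2));print(x,[int(v) for v in q[200:336:4]])
```

```text
0.101 -0.006 [255. 272.] [301. 312.]
0.101 0 [255. 285.] [301. 324.]
0.101 0.006 [255. 298.] [300. 335.]
0.016 -0.006 [255. 200.] [283. 226.]
0.016 0 [255. 208.] [283. 234.]
0.016 0.006 [255. 216.] [282. 241.]
0.116 -0.006 [255. 298.] [308. 342.]
0.116 0 [255. 312.] [307. 355.]
0.116 0.006 [255. 326.] [306. 367.]
225 [141, 157, 166, 239, 239, 239, 240, 240, 237, 223, 195, 204, 193, 168, 102, 78, 95, 98, 100, 101, 103, 103, 103, 103, 104, 103, 104, 107, 152, 222, 225, 221, 30, 29]
235 [156, 157, 157, 157, 157, 157, 141, 108, 101, 102, 101, 103, 103, 104, 104, 105, 106, 106, 106, 107, 106, 107, 106, 107, 106, 106, 147, 231, 227, 225, 225, 225, 43, 29]
245 [158, 157, 157, 157, 156, 131, 105, 105, 106, 106, 106, 107, 106, 107, 107, 107, 108, 106, 107, 106, 106, 106, 105, 106, 105, 108, 222, 227, 225, 229, 228, 225, 199, 27]
255 [157, 157, 157, 158, 155, 117, 107, 106, 106, 106, 107, 106, 105, 105, 105, 104, 107, 105, 104, 105, 105, 104, 106, 104, 103, 139, 226, 226, 225, 226, 224, 222, 225, 34]
265 [157, 158, 157, 157, 157, 130, 104, 105, 104, 104, 105, 105, 104, 105, 106, 106, 105, 105, 107, 105, 106, 105, 106, 105, 106, 108, 214, 225, 223, 220, 222, 219, 180, 33]
275 [157, 158, 157, 157, 157, 157, 154, 125, 104, 102, 102, 102, 102, 101, 101, 100, 99, 97, 99, 99, 100, 98, 99, 97, 99, 100, 128, 222, 224, 221, 219, 219, 38, 30]
285 [110, 157, 157, 231, 239, 239, 236, 239, 220, 186, 171, 165, 149, 148, 136, 96, 63, 81, 93, 97, 100, 99, 100, 100, 101, 100, 101, 102, 210, 212, 216, 216, 28, 30]
```

>>> {"name": "apply_moves", "arguments": {
  "series": [0.2,0,0,0,0,-0.2,0,0,0,0,-0.2,0,0,0,0,-0.2,0.16,0.04,0,0,-0.2,0.16,0.04,0,0,-0.2,0,0,0,0,1,0,0,0,0,1,0,0,0,0,1,0,0,0,0]
}}

```text
clock: 26.95
tool_pos: [0.5498, 0.2069, 0.0487]
tool_rot: [-0.122, 0.992, -0.0, -0.0]
wrist_force: [0.1, 0.2, -0.5]
opening: 0.0363
grip_force: 22.0
```

>>> {"name": "apply_moves", "arguments": {
  "series": [1,-0.04,-0.01,0,0,1,-0.04,-0.01,0,0,1,-0.03,-0.008,0,0,1,0,0,0,0]
}}

```text
clock: 27.45
tool_pos: [0.5443, 0.2055, 0.0488]
tool_rot: [-0.122, 0.992, -0.0, -0.0]
wrist_force: [-0.1, -0.5, -1.0]
opening: 0.0362
grip_force: 22.0
```

>>> {"name": "apply_moves", "arguments": {
  "series": [0.2,0,0,0,0,-0.2,0,0,0,0,-0.2,0,0,0,0,-0.2,0,0,0,0,-0.2,0,0,0.4,0,-0.2,0,0,0.8,0,-0.2,0,0,0.8,0,-0.2,0,0,1,0,-0.2,0,0,0,0]
}}

```text
clock: 28.58
tool_pos: [0.5461, 0.2065, 0.2024]
tool_rot: [-0.122, 0.993, 0.001, 0.003]
wrist_force: [0.8, 0.6, 0.6]
opening: 0.0509
grip_force: 0.0
```

```bash
cat > chk.py <<'E'
from circ import *
import sys
k=sys.argv[1];w=snap('wrist','w'+k);d=snap('side','d'+k);c=snap('scene','c'+k);o=observe();print(o['tool_pos'].round(4),o['opening'])
for n,peg,R in(('slim',[.5433,.205],.019),('wide',[.520,.297],.027)):
    for m,s in(('w',w),('d',d),('c',c)):
        c0=np.array([*peg,.101])
        for it in range(2): P,M=radial(s,c0,R,lo=.6,hi=1.4);x,md,r=fitdisc(s,P,c0,R,.101);c0=np.array([x[0],x[1],.101])
        P,_=radial(s,c0,R,lo=.85,hi=1.15);y,my,ry=fitdisc(s,P,c0,R)
        print(n,m,x[:2].round(4),'off',(x[:2]-peg).round(4),md.round(2),(r<1).sum(),'| free z',y.round(4),my.round(2),(ry<1).sum())
E
python3 chk.py 20
```

```text
[0.5442 0.205  0.1982] 0.051453436592903114
slim w [0.5437 0.2047] off [ 0.0004 -0.0003] 0.68 58 | free z [0.5441 0.2047 0.1   ] 0.56 59
slim d [0.5433 0.2051] off [-0.      0.0001] 0.22 72 | free z [0.5435 0.2052 0.101 ] 0.29 72
slim c [0.5442 0.2053] off [0.0009 0.0003] 0.35 68 | free z [0.5503 0.2012 0.0971] 0.29 72
wide w [0.5256 0.2991] off [0.0056 0.0021] 0.46 58 | free z [0.5256 0.2988 0.1009] 0.49 60
wide d [0.5243 0.298 ] off [0.0043 0.001 ] 0.17 64 | free z [0.5243 0.298  0.1011] 0.22 65
wide c [0.5238 0.3002] off [0.0038 0.0032] 0.29 65 | free z [0.5282 0.2976 0.0981] 0.26 67
```

Run:
```python
from circ import *
o=observe();print(o['q'].round(3),o['tool_pos'].round(4))
pv=np.array([.5643,.1222]);W=load('w20');D=load('d20');C=load('c20')
# knob top disc fit in side/scene: r=.010,z=.156, scan bar angle by edge score
for nm,s in(('d',D),('c',C),('w',W),('w2',load('w2'))):
    g=cv2.GaussianBlur(cv2.cvtColor(s['image'],cv2.COLOR_RGB2GRAY),(3,3),0).astype(float);best=[]
    for a in np.arange(5,35,.5):
        c=pv+.115*np.array([np.cos(np.radians(a)),np.sin(np.radians(a))])
        v=[g[int(round(y)),int(round(x))] for x,y in proj(s,np.array([[c[0]+r*np.cos(t),c[1]+r*np.sin(t),z] for z in(.122,.132,.142,.152) for r in(0,.006) for t in np.linspace(0,6,6)])) if 0<=x<511.4 and 0<=y<383.4]
        best.append((np.mean(v) if len(v)>20 else 999,a))
    m=min(best);print(nm,m,[a for v,a in best if v<m[0]+8])
for k in range(10):
    a=np.radians(18+86.2*k/9);print(k,(pv+.115*np.array([np.cos(a),np.sin(a)])).round(4))
```

```text
[-0.067  0.522 -0.565  1.942  0.387  0.787  0.966] [0.5442 0.205  0.1982]
d (np.float64(21.479166666666668), np.float64(17.0)) [np.float64(12.5), np.float64(13.0), np.float64(13.5), np.float64(14.0), np.float64(14.5), np.float64(15.0), np.float64(15.5), np.float64(16.0), np.float64(16.5), np.float64(17.0), np.float64(17.5), np.float64(18.0), np.float64(18.5), np.float64(19.0), np.float64(19.5), np.float64(20.0)]
c (np.float64(39.541666666666664), np.float64(17.0)) [np.float64(14.5), np.float64(15.0), np.float64(15.5), np.float64(16.0), np.float64(16.5), np.float64(17.0), np.float64(17.5), np.float64(18.0), np.float64(18.5), np.float64(19.0), np.float64(19.5), np.float64(20.0), np.float64(20.5), np.float64(21.0)]
w (np.float64(20.604166666666668), np.float64(17.5)) [np.float64(13.5), np.float64(14.0), np.float64(14.5), np.float64(15.0), np.float64(15.5), np.float64(16.0), np.float64(16.5), np.float64(17.0), np.float64(17.5), np.float64(18.0), np.float64(18.5), np.float64(19.0), np.float64(19.5), np.float64(20.0), np.float64(20.5), np.float64(21.0), np.float64(21.5), np.float64(22.0), np.float64(22.5), np.float64(23.0), np.float64(23.5), np.float64(24.0), np.float64(24.5), np.float64(25.0), np.float64(25.5), np.float64(26.0), np.float64(26.5), np.float64(27.0), np.float64(27.5)]
w2 (np.float64(21.083333333333332), np.float64(16.0)) [np.float64(14.5), np.float64(15.0), np.float64(15.5), np.float64(16.0), np.float64(16.5), np.float64(17.0), np.float64(17.5), np.float64(18.0), np.float64(18.5), np.float64(19.0)]
0 [0.6737 0.1577]
1 [0.6662 0.1754]
2 [0.656  0.1917]
3 [0.6431 0.2059]
4 [0.6281 0.2179]
5 [0.6113 0.2272]
6 [0.5932 0.2335]
7 [0.5742 0.2368]
8 [0.555  0.2368]
9 [0.5361 0.2337]
```

>>> {"name": "apply_moves", "arguments": {
  "series": [-0.2,0.4,-0.15,0,0.3,-0.2,0.6,-0.23,0,0.3,-0.2,0.6,-0.23,0,0,-0.2,0.6,-0.22,0,0,-0.2,0.4,-0.15,0,0,-0.2,0,0,-0.4,0,-0.2,0,0,-0.6,0,-0.2,0,0,-0.47,0,0.3,0,0,0,0,0.3,0,0,0,0]
}}

```text
clock: 29.98
tool_pos: [0.6738, 0.1572, 0.1251]
tool_rot: [-0.147, 0.989, 0.0, -0.0]
wrist_force: [0.1, 0.0, 0.3]
opening: 0.0302
grip_force: 0.0
```

Run:
```python
from h import *
o=observe();print(o['tool_pos'].round(4),o['wrist_force'].round(1),o['opening'],o['q'].round(2))
w=snap('wrist','w21');im=w['image'].astype(float)
for f in(0,):
    print(proj(w,np.array([[.6743,.1558,z] for z in(.116,.142,.156)])).round(0).tolist(),proj(w,o['tool_pos']+[0,0,.02]).round())
for y in(270,280,290,300,310):print(y,im[y-1:y+2,190:330:5].mean((0,2)).astype(int).tolist())
```

```text
[0.6738 0.1572 0.1251] [0.1 0.  0.3] 0.030210101529379214 [ 0.01  0.72 -0.51  1.74  0.47  0.8   1.13]
[[253.0, 237.0], [253.0, 259.0], [253.0, 274.0]] [256. 262.]
270 [28, 21, 24, 23, 23, 95, 28, 18, 156, 34, 64, 68, 69, 64, 57, 46, 47, 155, 154, 16, 32, 50, 23, 24, 24, 23, 35, 162]
280 [25, 25, 25, 22, 23, 22, 32, 15, 160, 43, 58, 62, 65, 60, 52, 44, 154, 161, 162, 17, 28, 23, 21, 25, 21, 23, 23, 22]
290 [22, 25, 19, 19, 20, 26, 27, 78, 161, 158, 173, 127, 85, 107, 149, 172, 159, 161, 162, 37, 35, 27, 26, 20, 24, 22, 24, 22]
300 [25, 23, 21, 26, 22, 25, 59, 155, 160, 157, 175, 177, 176, 172, 172, 171, 160, 161, 159, 147, 111, 23, 19, 23, 27, 22, 26, 23]
310 [24, 24, 21, 20, 21, 23, 158, 157, 157, 156, 173, 178, 176, 172, 171, 169, 161, 160, 162, 161, 161, 22, 24, 19, 28, 26, 26, 24]
```

Run:
```python
import numpy as np
pv=np.array([.5643,.1222]);A=np.radians(np.r_[17.7,np.linspace(20,97,17),100,103,105.5,107])
P=pv+.115*np.c_[np.cos(A),np.sin(A)];P[0]=[.6738,.1572]
d=np.c_[np.diff(P,axis=0)/.05,np.diff(A)/.08];print(d.round(2).tolist())
```

```text
[[-0.03, 0.09, 0.5], [-0.07, 0.18, 1.05], [-0.09, 0.17, 1.05], [-0.1, 0.16, 1.05], [-0.12, 0.15, 1.05], [-0.13, 0.14, 1.05], [-0.14, 0.13, 1.05], [-0.15, 0.12, 1.05], [-0.16, 0.11, 1.05], [-0.17, 0.09, 1.05], [-0.18, 0.08, 1.05], [-0.18, 0.06, 1.05], [-0.19, 0.05, 1.05], [-0.19, 0.03, 1.05], [-0.19, 0.02, 1.05], [-0.19, 0.0, 1.05], [-0.19, -0.02, 1.05], [-0.12, -0.02, 0.65], [-0.12, -0.02, 0.65], [-0.1, -0.02, 0.55], [-0.06, -0.02, 0.33]]
```

>>> {"name": "apply_moves", "arguments": {
  "series": [0.3,-0.03,0.09,0,0.5,0.3,-0.07,0.18,0,1,0.3,-0.09,0.17,0,1,0.3,-0.1,0.16,0,1,0.3,-0.12,0.15,0,1,0.3,-0.13,0.14,0,1,0.3,-0.14,0.13,0,1,0.3,-0.15,0.12,0,1,0.3,-0.16,0.11,0,1,0.3,-0.17,0.09,0,1]
}}

```text
clock: 31.28
tool_pos: [0.6166, 0.2242, 0.1262]
tool_rot: [-0.504, 0.863, -0.0, 0.001]
wrist_force: [0.7, -0.4, 0.2]
opening: 0.0295
grip_force: 0.3
```

>>> {"name": "apply_moves", "arguments": {
  "series": [0.3,-0.18,0.08,0,1,0.3,-0.18,0.06,0,1,0.3,-0.19,0.05,0,1,0.3,-0.19,0.03,0,1,0.3,-0.19,0.02,0,1,0.3,-0.19,0,0,1,0.3,-0.19,-0.02,0,1,0.3,-0.12,-0.02,0,0.65,0.3,0,0,0,0]
}}

```text
clock: 32.4
tool_pos: [0.5449, 0.2336, 0.1256]
tool_rot: [0.74, -0.673, 0.0, -0.0]
wrist_force: [-0.0, -0.2, 0.2]
opening: 0.0297
grip_force: 0.0
```

>>> {"name": "apply_moves", "arguments": {
  "series": [0.3,-0.1,-0.02,0,0.5,0.3,-0.08,-0.02,0,0.5,0.3,-0.06,-0.02,0,0.3,0.3,0,0,0,0]
}}

```text
clock: 32.9
tool_pos: [0.5327, 0.2304, 0.1252]
tool_rot: [0.774, -0.633, -0.0, 0.0]
wrist_force: [0.1, 0.0, 0.1]
opening: 0.0301
grip_force: 0.0
```

```bash
cat > bar.py <<'E'
from h import *
import sys
pv=np.array([.5643,.1222]);o=observe();print(o['tool_pos'].round(4),o['wrist_force'].round(1),o['opening'])
for n in('side','scene'):
    s=snap(n,n[0]+'b'+sys.argv[1]);g=s['image'].astype(float).mean(2);sc=[]
    for a in np.arange(90,115,.5):
        u=np.array([np.cos(np.radians(a)),np.sin(np.radians(a))]);v=np.array([-u[1],u[0]])
        q=lambda w:np.array([g[int(round(y)),int(round(x))] for x,y in proj(s,np.array([[*(pv+r*u+w*v),.116] for r in(.03,.045,.06,.15,.165,.18,.195)]))])
        # contrast in bar edges
        sc.append((a,int(q(0).mean()),int(np.abs(q(.008)-q(.014)).mean()+np.abs(q(-.008)-q(-.014)).mean())))
    sc.sort(key=lambda t:-t[2]);print(n,sc[:5])
    k=[]
    for a in np.arange(85,120,.5):
        c=pv+.115*np.array([np.cos(np.radians(a)),np.sin(np.radians(a))])
        v=[g[int(round(y)),int(round(x))] for x,y in proj(s,np.array([[*c,z] for z in(.12,.13,.14,.15)]))];k.append((np.mean(v),a))
    print('knob',sorted(k)[:6])
E
python3 bar.py 1
```

```text
[0.5327 0.2304 0.1252] [0.1 0.  0.1] 0.03010009635537047
side [(np.float64(103.5), 172, 100), (np.float64(104.0), 171, 91), (np.float64(103.0), 173, 82), (np.float64(104.5), 170, 78), (np.float64(99.5), 188, 71)]
knob [(np.float64(12.416666666666666), np.float64(104.5)), (np.float64(12.833333333333332), np.float64(104.0)), (np.float64(12.833333333333334), np.float64(105.0)), (np.float64(13.25), np.float64(103.5)), (np.float64(13.666666666666668), np.float64(105.5)), (np.float64(13.666666666666668), np.float64(106.0))]
scene [(np.float64(104.5), 155, 73), (np.float64(103.5), 155, 72), (np.float64(104.0), 155, 71), (np.float64(111.0), 114, 62), (np.float64(103.0), 156, 60)]
knob [(np.float64(25.166666666666668), np.float64(103.0)), (np.float64(25.833333333333336), np.float64(102.5)), (np.float64(26.416666666666668), np.float64(104.5)), (np.float64(26.916666666666668), np.float64(105.0)), (np.float64(26.916666666666668), np.float64(105.5)), (np.float64(27.166666666666668), np.float64(102.0))]
```

>>> {"name": "apply_moves", "arguments": {
  "series": [0.3,-0.05,-0.012,0,0,0.3,-0.05,-0.012,0,0,0.3,0,0,0,0]
}}

```text
clock: 33.38
tool_pos: [0.5316, 0.2302, 0.1255]
tool_rot: [0.773, -0.634, 0.001, -0.003]
wrist_force: [13.5, 3.5, -10.2]
opening: 0.0298
grip_force: 7.0
```

>>> {"name": "apply_moves", "arguments": {
  "series": [0.3,0.06,0.015,0,0,0.3,0.06,0.015,0,0,0.1,0,0,0,0,0,0,0,0,0,0,0,0,0.3,0,0,0,0,0.6,0,0,0,0,0.8,0,0,0,0,0.8,0,0,0,0,0,0]
}}

```text
clock: 34.5
tool_pos: [0.5348, 0.2321, 0.2542]
tool_rot: [0.774, -0.634, 0.001, -0.002]
wrist_force: [-0.2, -0.1, -0.7]
opening: 0.0428
grip_force: 0.0
```

```bash
python3 bar.py 2
python3 - <<'E'
from circ import *
d=load('sb2');c=load('sb2')
import glob
for n,peg,R in(('slim',[.5433,.205],.019),('wide',[.520,.297],.027)):
    for f in('d20','sb2'):
        s=load(f);c0=np.array([*peg,.101]);P,M=radial(s,c0,R,lo=.6,hi=1.4);x,md,r=fitdisc(s,P,c0,R,.101);print(n,f,x[:2].round(4),md.round(2))
E
```

```text
[0.5348 0.2321 0.2542] [-0.2 -0.1 -0.7] 0.04277303863988127
side [(np.float64(104.0), 195, 61), (np.float64(104.5), 195, 58), (np.float64(103.5), 196, 57), (np.float64(112.5), 159, 57), (np.float64(113.0), 161, 54)]
knob [(np.float64(17.083333333333332), np.float64(105.0)), (np.float64(17.25), np.float64(104.5)), (np.float64(17.5), np.float64(105.5)), (np.float64(17.5), np.float64(106.0)), (np.float64(17.583333333333332), np.float64(104.0)), (np.float64(17.833333333333332), np.float64(103.5))]
scene [(np.float64(104.5), 153, 73), (np.float64(104.0), 154, 69), (np.float64(103.5), 154, 67), (np.float64(105.0), 152, 60), (np.float64(111.0), 111, 57)]
knob [(np.float64(30.166666666666664), np.float64(104.0)), (np.float64(30.25), np.float64(103.0)), (np.float64(30.25), np.float64(104.5)), (np.float64(30.25), np.float64(105.0)), (np.float64(30.333333333333336), np.float64(105.5)), (np.float64(30.416666666666664), np.float64(103.5))]
slim d20 [0.5431 0.2051] 0.24
slim sb2 [0.54   0.2061] 0.7
wide d20 [0.5243 0.2981] 0.18
wide sb2 [0.521 0.296] 1.4
```

```bash
python3 -c "
from plant import hand_in
print(hand_in())"
```

```text
the job is handed in; nothing more can be done
None
```

The job is handed in at about 34.5 s of the 72 s limit. By my camera measurements the wide cup is seated about 5 mm off its peg axis and the slim cup within 1 mm. The bar is closed at its stop, and I did no separate end check on the wash bottle, vial and timer.

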